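# Assemble and pin a blot manifold from an interlocked drawer chest

## Robot

A 7-joint arm with a two-finger parallel gripper is mounted at the origin on a cart in front of the work surface, level with it; the furniture and walls round the work are solid. World frame = base frame: x ahead of the robot, y to its left, z up, the work surface at z = 0. Lengths are in m, angles in degrees, forces in N, time in s.
With the tool pointing down it reaches from about 0.425 to 0.925 m from the base axis. Payload 6.8 kg.
Tool frame: the origin (TCP) lies between the finger pads; the fingertips stand 17 mm ahead of it and the grasp point (between the pads) lies 2 mm behind it (env.nose_length is the z of the fingertips in the tool frame, in m); z points along the fingers, y is the line along which they close (so a half turn about z gives the same grasp; the last joint's range is limited). The gripper opens to 88 mm and grips with 3 to 60 N. Pads are 20 mm wide; open, the fingers measure 115 mm over their backs; the gripper's body (75 mm by 178 mm) begins 61 mm behind the grasp point.
Start: joints at [68.463, 27.33, 1.283, 89.118, -0.659, 63.558, -4.761], TCP at [0.179, -0.651, 0.2] pointing down, gripper open.
Joint ranges: [-169.35, 169.35], [-19.33, 120.38], [-80.79, 83.38], [13.8, 139.57], [-78.32, 258.32], [9.67, 109.79], [-169.56, 169.56]. Speed limits (degrees/s): [136.94, 136.94, 180, 180, 180, 180, 180].

## Interface

Orientations are given as a 3x3 rotation matrix whose columns are the frame's x, y, z axes.
In Python, from cell import env, optics, look_for gives the robot as it stands.
- The arm moves only by the shell command python3 -m jog 'ROWS' [OPENING]. ROWS is JSON, a list of rows, each a list of 2 entries, a list of its own where there are three numbers: the shift along the world's x, y, z in cm, then the turn, a rotation vector about the world's x, y, z in rad. A call has 1 to 10 rows; each row is the pose to reach, as a shift and turn from the pose commanded when the call began; what a row does not reach only later rows make up. A row lasts 1/10 s, in which the tool goes at most 50 mm and 8.59 degrees, less where a joint would pass 70% of its speed; a pose out of reach is approached as far as the arm can. A call with a gripper value outside its range is refused whole. OPENING is the opening, from 0 (shut) to 1 (fully open), set as the call begins (- or left out, the last holds). The fingers move at their own pace and stop on an object; the grip force is fixed at half the most. Time passes only in rows, so rows that repeat a pose let the fingers close. It gives the time, the measured TCP pose, the force, the opening and the grip force at its end, in the units of the state.
- env.state(): the state, without advancing time (a new reading comes with each control period).
- optics.get_image(name): name is "scene" or "top" or "wrist"; returns the picture (480x640x3 uint8, red, green, blue); there is no depth.
- optics.get_calibration(name): a dict with "K" (3x3 intrinsics, pixels), "k1" (the pictures are not rectified: a ray, as slopes to the right and down, at radius r is drawn at 1 + k1 r^2 times it, then the intrinsics apply), "cam_to_world" (4x4, takes a point from camera to world coordinates). Camera axes: x right, y up, looking along -z (the intrinsics and any distortion apply to the point x, -y, -z); pixel columns grow to the right and rows downward; lengths in m; the calibration is good to about 2 mm. A picture is of the moment at which its call begins: read the wrist's pose just before it. get_calibration takes no time and is no camera call; for the wrist camera it gives the pose at the moment of the call.
- env.hand_in(): hands the job in; it is judged then, once.
Trained networks look in the newest picture that a camera, given by its name, has taken for a name from the list of things; names that differ only in an ending like _2 or _b are one class to them, and where a whole thing is asked for, a point or a joint stands for the part that bears it (a point fixed in the world has none). Each returns a list of dicts, best first, with "p" (0 to 1); they miss things now and then, are a little off and sometimes report something else, mostly with a low value. They report only what shows in the picture. A call takes as long as a camera call. They do not tell look-alikes from the thing itself.
- look_for(camera, name): "xyz" ([x, y, z] in m, in world coordinates, good to about 4 mm: the middle of the surface that is visible of it).
The state is a dict: "time": time; "qpos": joint angles; "joint_vel": joint speeds; "effort": joint torques, N m; "tool_pos": TCP position; "tcp_rot": TCP orientation; "ft_force": force on the tool from outside, world axes, zero at the start; "wrist_torque": the same for the moment, N m; "finger_gap": opening from 0.0 (shut) to 1.0 (fully open); "grasp_force": force on a finger pad.
Only numpy, scipy, OpenCV 4.12 (cv2) and the standard library are available. Lean on these libraries where they do the work, as an engineer would, in place of code of your own. Each camera call takes 0.05 s, during which the arm holds its last target. There are 200 camera calls.

## Task

Make up the blotting manifold: its grey base with the thin support plate already on it stands on the bench, the white well plate lies in the chest's open left drawer, and the two steel alignment pins stand in a rack in the right drawer. A card box or a beaker left on the bench in front of the chest and a bottle left on the base are in the way, where they are there: set each of them aside, right way up, on the open bench well clear of the base and of the strip that the drawers run out over, and do so before you open the right drawer. Lay the well plate on the support plate between the guides, then shut the left drawer fully, since the chest's interlock lets only one drawer out at a time; open the right one well out, push a pin all the way down through each of the two pairs of aligned holes until its head rests on the well plate, and leave both drawers fully shut, the things you set aside standing there, and the other things on the bench where they were.

Things in the scene. Friction and masses are not known exactly. Their poses are not given: they have to be found in the camera images.
- chest: Grey steel chest fixed to the bench, two white-fronted drawers side by side: 350 wide (y), 200 deep (x), 118 mm high. Origin under its centre; +x points into the chest, drawers run out along -x. Drawer fronts at x = -116 mm, up to z = 110 mm. Low things up to 70 mm high stand on the back half of its top. An interlock bolt keeps one drawer shut while the other is over 5 mm out.
- left_drawer (a joint): How far the left (+y) drawer is out, in m: 0 shut, 0.152 at its stop; starts at 0.140 to 0.150. Slides with a few newtons and stays where it is left. Inside it is 138 mm wide, middle at y = +92 mm of the chest, floor 20 mm and side walls 72 mm above the bench.
- right_drawer (a joint): How far the right (-y) drawer is out, in m: 0 shut (at the start), 0.152 at its stop. Slides with a few newtons once the left drawer is shut, and stays where it is left. Inside like the left one, middle at y = -92 mm of the chest.
- left_handle (a point): Middle of the left drawer's handle, a level round steel bar 11 mm thick and 100 mm long along the chest's y, 35 mm off the drawer front, 92 mm above the bench and 26 mm below the chest's top. Moves with the drawer; axes as the chest's.
- right_handle (a point): Middle of the right drawer's handle, the same bar; moves with the drawer; axes as the chest's.
- base: Grey manifold base, fixed to the bench, 140 (x) x 78 (y) x 30 mm high, a short hose nozzle at its +x end. Origin under its centre, z up. Two pin holes, 9.4 mm, right through it at x = +-48 mm. Guides with outward sloping tops at x = +-24 mm (10 mm long), 61.6 mm apart across y, up to 57 mm above the bench; like end stops 120 mm apart along x, up to 53 mm.
- base_hole0 (a point): Mouth of the base's hole at x = +48 mm, in the base's top face, 30 mm above the bench. Axes as the base's.
- base_hole1 (a point): Mouth of the base's hole at x = -48 mm, in the base's top face, 30 mm above the bench.
- support_plate_center (a point): Centre of the loose grey support plate, 116 (x) x 60 (y) x 8 mm with a 9.6 mm hole at x = +48 and -48 mm, which lies on the base between the guides with 2 mm of play along x and 0.8 mm along y either way. The same either way round.
- well_plate_center (a point): Loose white well plate; this point is 26 mm above its underside; x along its length. Flange 116 (x) x 60 (y) x 8 mm with a well block 56 (x) x 40 (y) x 44 mm high on its middle: grasp the block across its 40 mm (y), fingertips above the flange. It lies on the left drawer's floor, length across the drawer. Home on the support plate: 64 mm above the bench. Same either way round. 180 g.
- well_plate_hole0 (a point): Mouth of the well plate's 9.6 mm hole at its x = +48 mm, in the flange's top face; laid home it is 46 mm above the bench.
- well_plate_hole1 (a point): Mouth of the well plate's 9.6 mm hole at its x = -48 mm, in the flange's top face.
- pin_a_center (a point): Steel pin standing upright, 74 mm long; this point is half-way, 37 mm above its tip. Lower 42 mm: shaft 8 mm thick, tapered to 3 mm over the last 8; upper 32 mm: head 14 mm thick, to grasp. Starts in a grey rack 34 mm high in the right drawer (x = -40, y = -57 mm of the chest when shut), tip on the drawer floor: lift it 45 mm to free it. Pushed home, its tip is 4 mm above the bench. 50 g.
- pin_a_tip (a point): Tip of pin a (bottom of its shaft, on its axis).
- pin_b_center (a point): Half-way point of the second, like pin, which starts in the same rack (x = -40, y = -127 mm of the chest when shut). Either pin may go in either hole.
- pin_b_tip (a point): Tip of pin b.
- film_box_center (a point): Centre of a closed printed card box, 62 (x) x 128 (y) x 62 mm, lying flat on the bench in front of the right drawer, its length pointing at the chest: grasp it across its 62 mm (x). 80 to 170 g; absent in some starts.
- beaker_center (a point): Centre of a small glass beaker, 48 mm across, 60 mm high, standing on the bench in front of the right drawer near its left edge; 55 g; absent in some starts.
- bottle_center (a point): Centre of a reagent bottle with a black cap, 50 mm across the body, 85 mm high, standing on the support plate on the base (its foot 38 mm above the bench); 100 to 210 g; absent in some starts.
- water_bath: Grey water bath with its lid on, fixed, between chest and base: 300 deep (x) x 340 wide (y), about 240 mm high with its knob, a dial standing 10 mm off its front; origin under its centre. Swing round in front of it or lift well over it.
- timer: White bench timer, 62 x 66 x 18 mm, lying on the bench to the right of the base; origin under its centre. To be left alone.
- tape: Roll of white tape, 62 mm across, 20 mm high, lying beyond the base; origin under its centre. To be left alone.
- green_tape: Roll of green tape, 62 mm across, 20 mm high, to the left of the chest; origin under its centre. To be left alone.
There are look-alikes about, which are no part of the job. There is more than one size of the part that bears bottle_center; the job needs the largest.

How it is judged:
By the outcome, as a careful person would: the job done as asked, in the order asked, and still so for the second after the job is handed in, with the robot touching nothing.
Of film_box, beaker, bottle only 1 to 3 are there at a start; the rules pass over those that are not, and their reading is None.
At some moment in a run one of film_box may be knocked a few centimetres aside while the robot is not near it.
It also fails if it takes over 210 s, if anything falls off the work surface, if the arm or the gripper's body presses on something with over 40 N, if the wrist force passes 120 N, or if a joint passes its speed limit or range.

## Working session

There is one attempt and no reset: what is moved stays moved. The work goes in short steps, Python scripts to look and compute and a shell command to move; the robot and the scene stay as the last step left them, time stands still between calls to the robot, and variables do not carry over. Pictures are saved under pics/ and viewed, at most 14 in all, crops included, and the job is handed in when it is done.

```bash
mkdir -p pics; ls
cat > h.py <<'E'
import numpy as np, cv2
from cell import env, optics, look_for
def snap(n,f):
    im=optics.get_image(n); cv2.imwrite('pics/'+f,im[:,:,::-1]); return im
def ray(cam,u,v,c=None):
    c=c or optics.get_calibration(cam); K=np.array(c['K']);M=np.array(c['cam_to_world'])
    d=np.array([(u-K[0,2])/K[0,0],(v-K[1,2])/K[1,1]]);s=d.copy()
    for _ in range(20): s=d/(1+c['k1']*(s@s))
    return M[:3,3],M[:3,:3]@np.array([s[0],-s[1],-1])
def atz(cam,u,v,z,c=None):
    o,d=ray(cam,u,v,c); return (o+d*(z-o[2])/d[2]).round(4)
def proj(cam,p,c=None):
    c=c or optics.get_calibration(cam); K=np.array(c['K']);M=np.array(c['cam_to_world'])
    q=M[:3,:3].T@(np.array(p)-M[:3,3]); s=np.array([q[0],-q[1]])/-q[2]; s=s*(1+c['k1']*(s@s))
    return (K[:2,:2]@s+K[:2,2]).round(1)
E
python3 - <<'E'
from h import *
for c in('scene','top'):
    snap(c,c+'0.png')
    for n in 'chest left_handle right_handle base support_plate_center well_plate_center pin_a_center film_box_center beaker_center bottle_center water_bath timer tape green_tape'.split():
        r=look_for(c,n); print(c,n,[(np.round(x['xyz'],3).tolist(),round(x['p'],2)) for x in r[:4]])
E
```

```text
pics
scene chest [([0.638, 0.319, 0.105], 0.91), ([0.47, -0.376, 0.027], 0.39), ([0.531, 0.381, 0.048], 0.32)]
scene left_handle [([0.536, 0.389, 0.056], 0.96)]
scene right_handle []
scene base [([0.471, -0.376, 0.029], 0.85)]
scene support_plate_center [([0.427, -0.353, 0.042], 0.84)]
scene well_plate_center [([0.528, 0.385, 0.049], 0.7)]
scene pin_a_center []
scene film_box_center []
scene beaker_center [([0.537, 0.388, 0.057], 0.18)]
scene bottle_center [([0.436, -0.351, 0.103], 0.88), ([0.514, -0.457, 0.047], 0.7), ([0.452, -0.505, 0.054], 0.65)]
scene water_bath [([0.53, 0.383, 0.048], 0.22)]
scene timer []
scene tape [([0.554, -0.561, 0.018], 0.56)]
scene green_tape [([0.506, 0.592, 0.015], 0.63), ([0.437, -0.348, 0.104], 0.31)]
top chest []
top left_handle []
top right_handle []
top base []
top support_plate_center []
top well_plate_center []
top pin_a_center []
top film_box_center []
top beaker_center []
top bottle_center []
top water_bath []
top timer []
top tape []
top green_tape []
```

View pics/scene0.png

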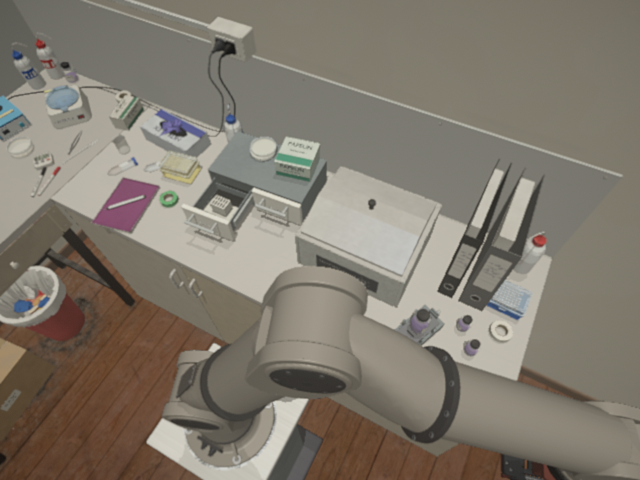

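View pics/top0.png

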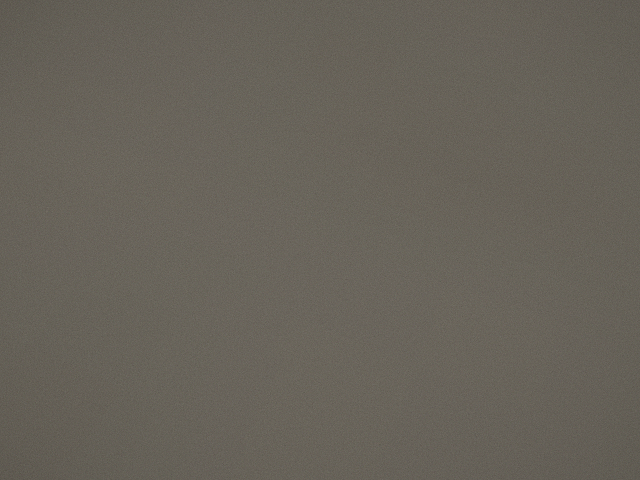

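The scene view shows the bottle on the base at pixel (420,318) and two smaller look-alikes beside it. The left drawer is open at (215,213), and the strip in front of the right drawer looks clear. The top picture is blank, possibly blocked by the arm.

Run:
```python
from h import *
s=env.state(); print(s['time'],s['tool_pos'],np.round(s['tcp_rot'],3).tolist(),s['ft_force'],s['finger_gap'])
for n in('scene','top','wrist'):
    c=optics.get_calibration(n); print(n,np.round(c['K'],1).tolist(),c['k1'],np.round(c['cam_to_world'],3).tolist())
# base corners / orientation in scene
for p in [(213,172),(326,197)]: print(atz('scene',*p,0.118))
```

```text
1.5 [ 0.17860053 -0.65094986  0.20034499] [[0.964, 0.265, 0.0], [0.265, -0.964, 0.0], [0.0, -0.0, -1.0]] [-0.67896308  0.3529547   0.10639144] 0.9985466337082659
scene [[434.3, 0.0, 320.3], [0.0, 434.3, 246.4], [0.0, 0.0, 1.0]] 0.01029641922627408 [[0.468, 0.753, -0.463, -0.08], [-0.883, 0.39, -0.26, -0.333], [-0.015, 0.53, 0.848, 1.208], [0.0, 0.0, 0.0, 1.0]]
top [[615.7, 0.0, 326.0], [0.0, 615.7, 235.3], [0.0, 0.0, 1.0]] -0.048031197876258515 [[0.396, 0.721, -0.568, -0.808], [-0.918, 0.321, -0.233, -0.557], [0.014, 0.614, 0.79, 1.97], [0.0, 0.0, 0.0, 1.0]]
wrist [[422.6, 0.0, 323.4], [0.0, 422.6, 242.0], [0.0, 0.0, 1.0]] -0.059467032654008746 [[0.264, 0.918, 0.297, 0.259], [-0.965, 0.252, 0.08, -0.63], [-0.001, -0.307, 0.952, 0.384], [0.0, 0.0, 0.0, 1.0]]
[0.6081 0.4549 0.118 ]
[0.6867 0.0718 0.118 ]
```

```bash
python3 -m jog '[[[0,4,4],[0,0,0]],[[2,8,8],[0,0,0.1]],[[4,12,10],[0,0,0.2]],[[7,15,12],[0,0,0.2]],[[10,18,14],[0,0,0.2]],[[13,20,15],[0,0,0.2]],[[16,22,15],[0,0,0.2]],[[18,22,15],[0,0,0.2]],[[18,22,15],[0,0,0.2]]]'
```

```text
time: 2.4
tool_pos: [0.3612, -0.4301, 0.35]
tcp_rot: [[0.891, 0.455, 0.001], [0.455, -0.891, 0.001], [0.001, -0.0, -1.0]]
ft_force: [-0.8, 0.7, -0.3]
finger_gap: 0.997
grasp_force: 0.0
```

Run:
```python
from h import *
snap('wrist','w1.png')
for n in 'base support_plate_center bottle_center timer tape base_hole0'.split():
    r=look_for('wrist',n); print(n,[(np.round(x['xyz'],3).tolist(),round(x['p'],2)) for x in r[:4]])
snap('top','t1.png')
for n in 'chest left_handle right_handle base support_plate_center well_plate_center film_box_center beaker_center bottle_center'.split():
    r=look_for('top',n); print(n,[(np.round(x['xyz'],3).tolist(),round(x['p'],2)) for x in r[:4]])
```

```text
base [([0.459, -0.355, 0.028], 0.86)]
support_plate_center [([0.439, -0.348, 0.035], 0.62)]
bottle_center [([0.462, -0.497, 0.056], 0.97), ([0.452, -0.344, 0.124], 0.81), ([0.518, -0.455, 0.054], 0.71), ([0.457, -0.357, 0.024], 0.42)]
timer [([0.382, -0.524, 0.018], 0.76)]
tape [([0.559, -0.558, 0.018], 0.68)]
base_hole0 [([0.455, -0.358, 0.024], 0.8)]
chest []
left_handle []
right_handle []
base []
support_plate_center []
well_plate_center []
film_box_center []
beaker_center []
bottle_center []
```

View pics/w1.png

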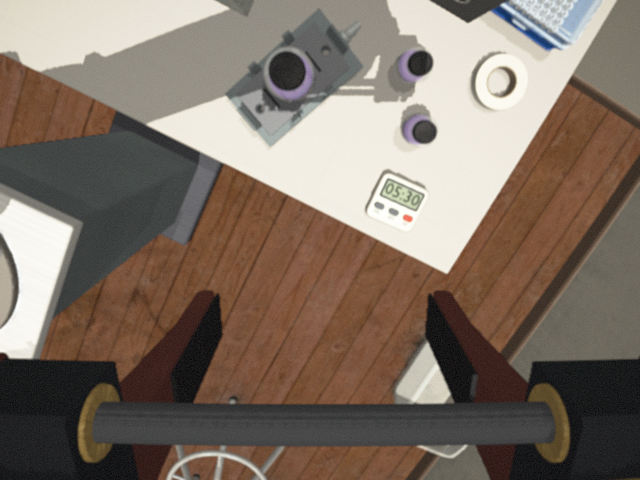

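View pics/t1.png

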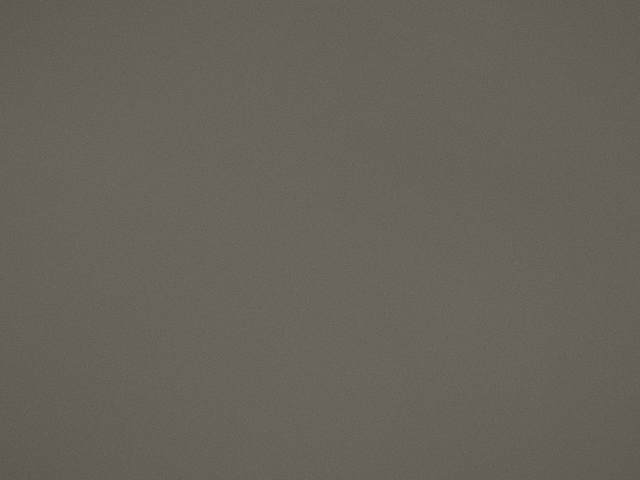

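The wrist view shows the base with corners (320,10), (228,97), (270,146) and (362,67), and its nozzle at (350,30). The bottle cap is at (289,71), the small bottles at (414,65) and (421,130), the tape at (500,82), and the timer at (398,200). The top camera is dead.

Run:
```python
from h import *
C=[atz('wrist',*p,0.030) for p in [(320,10),(228,97),(270,146),(362,67)]]
for c in C: print(c)
ctr=np.mean(C,0); ax=(C[0]+C[3]-C[1]-C[2])/2; print('ctr',ctr,'len',np.linalg.norm(ax),'yaw',np.degrees(np.arctan2(ax[1],ax[0])))
print('cap',atz('wrist',289,71,.123)); print('edge',atz('wrist',10,58,0),atz('wrist',447,272,0),atz('wrist',570,75,0))
print('small',atz('wrist',416,64,.06),atz('wrist',423,131,.06),'tape',atz('wrist',500,82,.02),'timer',atz('wrist',398,200,.018))
print('scene chest left front top',atz('scene',213,172,.118), 'front right',atz('scene',326,197,.118))
```

```text
[ 0.5215 -0.3444  0.03  ]
[ 0.3937 -0.2913  0.03  ]
[ 0.3651 -0.3574  0.03  ]
[ 0.4904 -0.4125  0.03  ]
ctr [ 0.442675 -0.3514    0.03    ] len 0.13762889413201 yaw -23.146659992603787
cap [ 0.4468 -0.3512  0.123 ]
edge [ 0.3172 -0.0243  0.    ] [ 0.3168 -0.641   0.    ] [ 0.6034 -0.6417  0.    ]
small [ 0.5156 -0.4605  0.06  ] [ 0.4594 -0.502   0.06  ] tape [ 0.5511 -0.5629  0.02  ] timer [ 0.3753 -0.5265  0.018 ]
scene chest left front top [0.6081 0.4549 0.118 ] front right [0.6867 0.0718 0.118 ]
```

Run:
```python
from h import *
im=snap('scene','s1.png')
for p in [(.42,-.12,0),(.40,-.16,0),(.45,-.35,.03)]: print(proj('scene',p))
for n in 'left_handle right_handle film_box_center beaker_center well_plate_center water_bath'.split():
    r=look_for('scene',n); print(n,[(np.round(x['xyz'],3).tolist(),round(x['p'],2)) for x in r[:4]])
cv2.imwrite('pics/s1c.png',cv2.resize(im[110:360,140:460,::-1],None,fx=2.4,fy=2.4,interpolation=cv2.INTER_CUBIC))
print(atz('scene',403,300,0),atz('wrist',245,12,0),atz('wrist',245,12,.2))
```

```text
[341.7 306.3]
[350.8 317.6]
[419.  327.8]
left_handle [([0.6, 0.394, 0.046], 0.91), ([0.417, -0.354, 0.027], 0.21)]
right_handle [([0.423, -0.348, 0.04], 0.74), ([0.61, 0.206, 0.086], 0.6), ([0.417, -0.35, 0.028], 0.44)]
film_box_center []
beaker_center []
well_plate_center [([0.531, 0.379, 0.054], 0.7), ([0.414, -0.356, 0.03], 0.7)]
water_bath [([0.533, 0.377, 0.054], 0.53)]
[ 0.5247 -0.2755  0.    ] [ 0.4865 -0.2652  0.    ] [ 0.4666 -0.3134  0.2   ]
```

View pics/s1c.png

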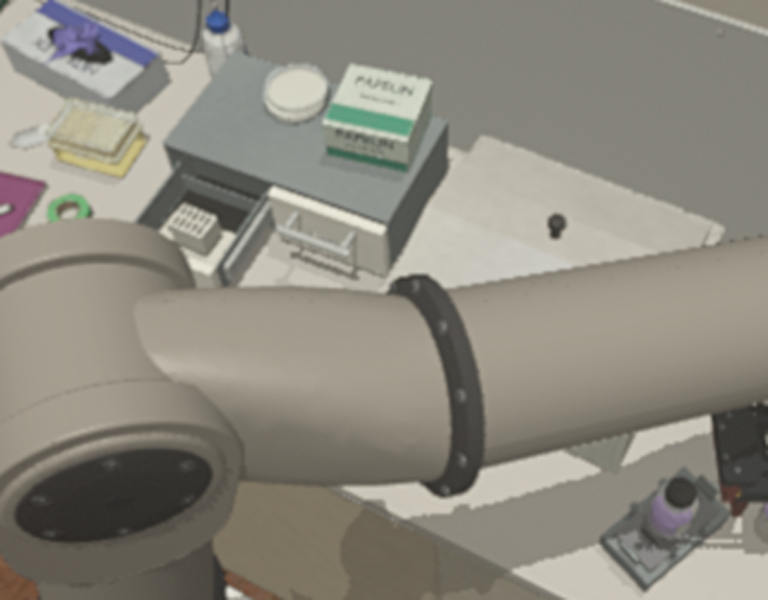

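No film box or beaker shows on the strip, so only the bottle has to be set aside. I'll go above it with the fingers turned roughly along world x.

```bash
python3 -m jog '[[[1,1,0],[0,0,-0.15]],[[2,2,0],[0,0,-0.3]],[[3,3,-2],[0,0,-0.45]],[[4,4,-4],[0,0,-0.6]],[[5,5,-6],[0,0,-0.75]],[[6,6,-8],[0,0,-0.9]],[[7,7,-10],[0,0,-1.05]],[[8.6,7.9,-12],[0,0,-1.2]],[[8.6,7.9,-13],[0,0,-1.35]],[[8.6,7.9,-14],[0,0,-1.5]]]'
python3 - <<'E'
from h import *
im=snap('wrist','w2.png'); s=env.state(); print(s['tool_pos'],np.degrees(np.arctan2(s['tcp_rot'][1,0],s['tcp_rot'][0,0])))
r=look_for('wrist','bottle_center'); print([(np.round(x['xyz'],3).tolist(),round(x['p'],2)) for x in r[:4]])
E
```

```text
time: 4.6
tool_pos: [0.4451, -0.3513, 0.2095]
tcp_rot: [[0.509, -0.861, -0.001], [-0.861, -0.509, 0.001], [-0.001, 0.0, -1.0]]
ft_force: [0.4, 0.1, -1.4]
finger_gap: 0.996
grasp_force: 0.0
[ 0.44402039 -0.35101791  0.20802076] -59.87352017486527
[([0.452, -0.354, 0.11], 0.81), ([0.466, -0.496, 0.06], 0.77), ([0.519, -0.456, 0.061], 0.74)]
```

View pics/w2.png

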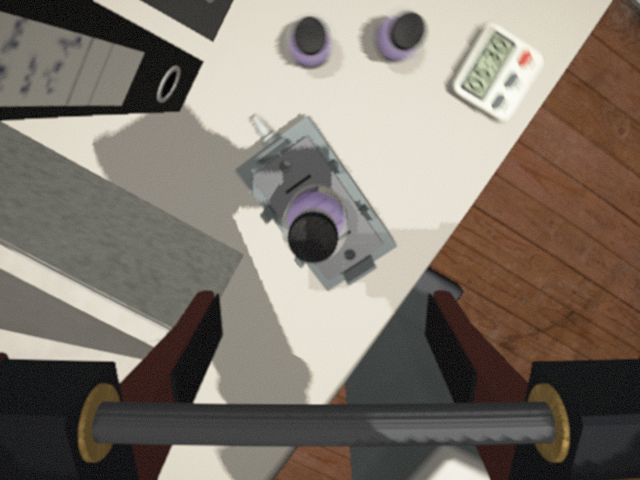

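Run:
```python
from h import *
print('cap',atz('wrist',312,238,.123),'foot?',atz('wrist',316,212,.085))
print('bath',atz('wrist',240,258,0),atz('wrist',0,123,0),'top front edge z.2',atz('wrist',190,330,.2))
C=[atz('wrist',*p,0.030) for p in [(307,116),(237,168),(330,290),(396,243)]]
ctr=np.mean(C,0); ax=(C[0]+C[1]-C[2]-C[3])/2;print(ctr,np.linalg.norm(ax),np.degrees(np.arctan2(ax[1],ax[0])))
print('holes',atz('wrist',349,255,.038),atz('wrist',285,162,.038))
```

```text
cap [ 0.4493 -0.3488  0.123 ] foot? [ 0.4517 -0.3571  0.085 ]
bath [ 0.4831 -0.2596  0.    ] [ 0.7384 -0.2625  0.    ] top front edge z.2 [ 0.4892 -0.2952  0.2   ]
[ 0.44535 -0.34985  0.03   ] 0.13767098459733623 -23.865298793528407
holes [ 0.4011 -0.3278  0.038 ] [ 0.4903 -0.3705  0.038 ]
```

The bottle cap is at (312,238), which puts it at about (0.449,-0.351). The base centre is about (0.444,-0.350) at yaw -23.5°, and the bath corner is at (240,258), about (0.483,-0.26).

```bash
python3 -m jog '[[[0.4,0,-3],[0,0,0]],[[0.4,0,-6],[0,0,0]],[[0.4,0,-9],[0,0,0]],[[0.4,0,-11],[0,0,0]],[[0.4,0,-12.4],[0,0,0]],[[0.4,0,-13],[0,0,0]],[[0.4,0,-13],[0,0,0]]]' && python3 -m jog '[[[0,0,0],[0,0,0]],[[0,0,0],[0,0,0]],[[0,0,0],[0,0,0]],[[0,0,0],[0,0,0]],[[0,0,0],[0,0,0]],[[0,0,0],[0,0,0]],[[0,0,1],[0,0,0]],[[0,0,3],[0,0,0]],[[0,0,6],[0,0,0]],[[0,0,9],[0,0,0]]]' 0
```

```text
time: 5.4
tool_pos: [0.4487, -0.3521, 0.0803]
tcp_rot: [[0.514, -0.858, -0.0], [-0.858, -0.514, 0.0], [-0.0, 0.0, -1.0]]
ft_force: [0.3, 0.3, 0.4]
finger_gap: 1.001
grasp_force: 0.0
time: 6.4
tool_pos: [0.4475, -0.3517, 0.1711]
tcp_rot: [[0.513, -0.859, -0.002], [-0.859, -0.513, 0.001], [-0.002, 0.001, -1.0]]
ft_force: [0.6, -0.1, -1.0]
finger_gap: 0.391
grasp_force: 29.9
```

```bash
python3 -m jog '[[[0,-3,1],[0,0,0]],[[0.3,-7,1],[0,0,0]],[[0.5,-11,1],[0,0,0]],[[0.8,-15,1],[0,0,0]],[[1.2,-19,1],[0,0,0]],[[1.2,-22,1],[0,0,0]],[[1.2,-23.9,0],[0,0,0]],[[1.2,-23.9,-3],[0,0,0]],[[1.2,-23.9,-6],[0,0,0]],[[1.2,-23.9,-9],[0,0,0]]]' && python3 -m jog '[[[0,0,-1],[0,0,0]],[[0,0,-2],[0,0,0]],[[0,0,-2.6],[0,0,0]],[[0,0,-3],[0,0,0]],[[0,0,-3.2],[0,0,0]],[[0,0,-3.2],[0,0,0]]]'
```

```text
time: 7.4
tool_pos: [0.4598, -0.5909, 0.0793]
tcp_rot: [[0.513, -0.859, -0.001], [-0.859, -0.513, 0.001], [-0.001, 0.001, -1.0]]
ft_force: [0.9, 0.2, -1.6]
finger_gap: 0.39
grasp_force: 29.9
time: 8.0
tool_pos: [0.4622, -0.5932, 0.0522]
tcp_rot: [[0.513, -0.859, 0.004], [-0.859, -0.513, -0.005], [0.006, -0.001, -1.0]]
ft_force: [-0.7, 0.8, 7.6]
finger_gap: 0.389
grasp_force: 30.0
```

Run:
```python
from h import *
snap('scene','s2.png');im=snap('wrist','w3.png')
for c in('wrist','scene'):
  r=look_for(c,'bottle_center'); print([(np.round(x['xyz'],3).tolist(),round(x['p'],2)) for x in r[:5]])
cv2.imwrite('pics/s3.png',cv2.resize(im,None,fx=.6,fy=.6)[:,:,::-1])
```

```text
[([0.465, -0.598, 0.081], 0.8), ([0.534, -0.469, 0.018], 0.79)]
[([0.448, -0.581, 0.059], 0.8), ([0.407, -0.35, 0.033], 0.63), ([0.452, -0.503, 0.054], 0.6)]
```

View pics/s3.png

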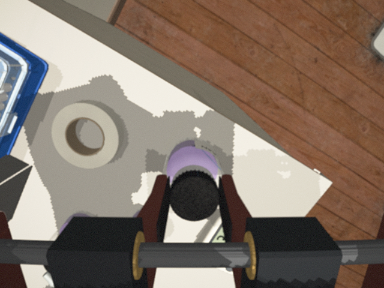

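The bottle is standing on the bench with 7.6 N of contact, so I'll release it and lift away. In that view it's upright, with its cap at (195,195) in the reduced picture.

```bash
python3 -m jog '[[[0,0,0.6],[0,0,0]],[[0,0,0.6],[0,0,0]]]' && python3 -m jog '[[[0,0,0],[0,0,0]],[[0,0,0],[0,0,0]],[[0,0,0],[0,0,0]],[[0,0,0],[0,0,0]],[[0,0,4],[0,0,0]],[[0,0,9],[0,0,0]],[[0,0,14],[0,0,0.1]],[[0,0,19],[0,0,0.2]],[[0,3,22],[0,0,0.3]],[[-2,8,24],[0,0,0.4]]]' 1
python3 - <<'E'
from h import *
r=look_for('wrist','bottle_center');optics.get_image('wrist'); 
r=look_for('wrist','bottle_center');print([(np.round(x['xyz'],3).tolist(),round(x['p'],2)) for x in r[:5]])
# reach info for chest
s=env.state();print(s['qpos'],s['tool_pos'])
E
```

```text
time: 8.4
tool_pos: [0.4614, -0.5918, 0.0563]
tcp_rot: [[0.513, -0.858, 0.002], [-0.858, -0.513, -0.002], [0.003, -0.0, -1.0]]
ft_force: [-0.2, -0.1, -0.2]
finger_gap: 0.389
grasp_force: 29.9
time: 9.4
tool_pos: [0.445, -0.5185, 0.2946]
tcp_rot: [[0.809, -0.588, 0.004], [-0.588, -0.809, -0.004], [0.005, 0.001, -1.0]]
ft_force: [1.7, 0.8, -0.0]
finger_gap: 1.0
grasp_force: 0.0
[([0.522, -0.464, 0.054], 0.93), ([0.464, -0.58, 0.084], 0.83), ([0.467, -0.506, 0.058], 0.63)]
[ 47.44140128  24.32469129  -4.90358424  81.42978156   2.07145295
  74.18347667 -83.68054577] [ 0.44358681 -0.51557352  0.2941249 ]
```

```bash
python3 -m jog '[[[1,3,4],[0,0,0.15]],[[2,7,7],[0,0,0.3]],[[2,11,8],[0,0,0.45]],[[2,15,8],[0,0,0.6]],[[2,19,8],[0,0,0.75]],[[2,23,8],[0,0,0.9]],[[2,27,8],[0,0,1.05]],[[2,31,8],[0,0,1.2]],[[2,35,8],[0,0,1.3]],[[2,39,8],[0,0,1.4]]]' && python3 -m jog '[[[0,4,0],[0,0,0.1]],[[0,8,0],[0,0,0.2]],[[1,12,0],[0,0,0.3]],[[2,16,0],[0,0,0.4]],[[3,20,0],[0,0,0.5]],[[4,24,0],[0,0,0.6]],[[5,28,0],[0,0,0.7]],[[6,32,0],[0,0,0.8]],[[6,35,0],[0,0,0.9]],[[6,36,0],[0,0,0.95]]]'
python3 - <<'E'
from h import *
im=snap('wrist','w4.png'); s=env.state(); print(s['tool_pos'],np.degrees(np.arctan2(s['tcp_rot'][1,0],s['tcp_rot'][0,0])))
for n in 'chest left_handle right_handle well_plate_center well_plate_hole0 film_box_center beaker_center'.split():
    r=look_for('wrist',n); print(n,[(np.round(x['xyz'],3).tolist(),round(x['p'],2)) for x in r[:4]])
E
```

```text
time: 10.55
tool_pos: [0.4634, -0.1268, 0.3713]
tcp_rot: [[0.718, 0.696, -0.0], [0.696, -0.718, 0.001], [0.0, -0.001, -1.0]]
ft_force: [1.4, 0.3, -0.7]
finger_gap: 0.999
grasp_force: 0.0
time: 11.55
tool_pos: [0.5231, 0.2357, 0.3708]
tcp_rot: [[-0.152, 0.988, -0.002], [0.988, 0.152, 0.002], [0.003, -0.002, -1.0]]
ft_force: [-0.3, 0.2, 0.1]
finger_gap: 0.997
grasp_force: 0.0
[0.5229694  0.23557836 0.37089018] 98.84469044790438
chest []
left_handle [([0.516, 0.373, 0.017], 0.91), ([0.411, -0.288, 0.009], 0.24)]
right_handle [([0.614, 0.224, 0.1], 0.81)]
well_plate_center [([0.54, 0.389, 0.031], 0.9), ([0.652, 0.342, 0.114], 0.17), ([0.411, -0.294, 0.002], 0.17)]
well_plate_hole0 [([0.544, 0.386, 0.028], 0.95)]
film_box_center []
beaker_center []
```

View pics/w4.png

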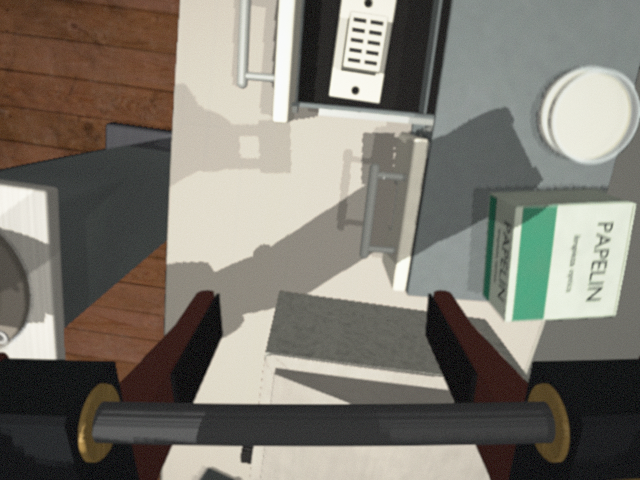

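The wrist view shows a clear strip in front of the chest. The right handle runs from (370,168) to (366,250), the plate's holes are at (368,4) and (354,90), the well block is centred near (369,43), and the left handle's end is at (243,80).

Run:
```python
from h import *
c=optics.get_calibration('wrist')
a=lambda u,v,z: atz('wrist',u,v,z,c)
print('holes',a(368,4,.028),a(354,90,.028),'block',a(369,43,.072))
h=a(368,4,.028)-a(354,90,.028);print(np.linalg.norm(h),np.degrees(np.arctan2(h[1],h[0])))
e=a(372,168,.095)-a(366,250,.095);print('rhandle',a(369,209,.095),np.linalg.norm(e),np.degrees(np.arctan2(e[1],e[0])))
print('lhandle R end',a(243,82,.095),'pt further',a(243,10,.095))
print('front r', a(420,137,.11),a(403,290,.11),'L front right end',a(285,120,.11),a(287,10,.11))
```

```text
holes [0.5437 0.4326 0.028 ] [0.543  0.3382 0.028 ] block [0.5483 0.3854 0.072 ]
0.09440259530330719 89.5751450150975
rhandle [0.576  0.2129 0.095 ] 0.09410127523046641 95.91658320942905
lhandle R end [0.4244 0.3268 0.095 ] pt further [0.4178 0.3948 0.095 ]
front r [0.6128 0.2989 0.11  ] [0.6295 0.1276 0.11  ] L front right end [0.4731 0.2956 0.11  ] [0.4627 0.3978 0.11  ]
```

```bash
python3 -m jog '[[[0.5,4,-2],[0,0,-0.08]],[[1,8,-5],[0,0,-0.16]],[[2,12,-9],[0,0,-0.16]],[[2.3,14,-13],[0,0,-0.16]],[[2.3,12,-17],[0,0,-0.16]],[[2.3,11,-17],[0,0,-0.16]],[[2.3,11,-17],[0,0,-0.16]]]' 0.75
python3 - <<'E'
from h import *
im=snap('wrist','w5.png'); s=env.state(); print(s['tool_pos'],np.degrees(np.arctan2(s['tcp_rot'][1,0],s['tcp_rot'][0,0])))
for n in 'left_handle well_plate_center well_plate_hole0'.split():
    r=look_for('wrist',n); print(n,[(np.round(x['xyz'],3).tolist(),round(x['p'],2)) for x in r[:4]])
E
```

```text
time: 12.65
tool_pos: [0.5476, 0.3395, 0.2024]
tcp_rot: [[0.017, 1.0, 0.0], [1.0, -0.017, -0.002], [-0.002, 0.0, -1.0]]
ft_force: [0.9, 0.5, 0.6]
finger_gap: 0.752
grasp_force: 0.0
[0.54802192 0.3414795  0.20416139] 89.04741660590398
left_handle [([0.501, 0.394, 0.032], 0.76), ([0.638, 0.39, 0.115], 0.4)]
well_plate_center []
well_plate_hole0 [([0.547, 0.398, 0.027], 0.68)]
```

View pics/w5.png

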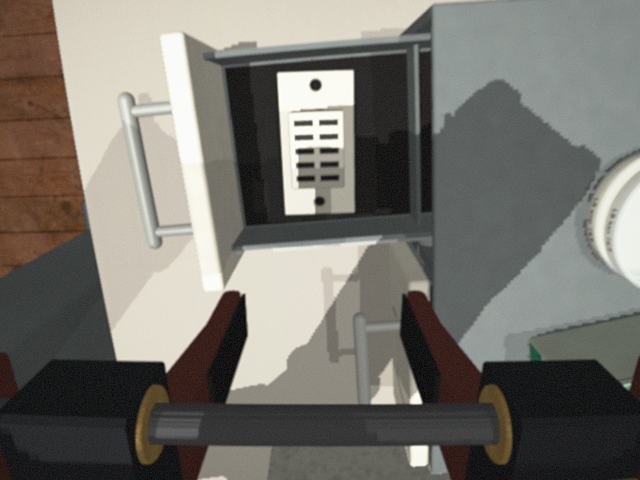

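The plate's holes are at (316,85) and (320,201), and the block is centred near (317,149). The left handle runs from (126,97) to (154,245).

Run:
```python
from h import *
c=optics.get_calibration('wrist')
a=lambda u,v,z: atz('wrist',u,v,z,c)
p,q=a(316,85,.028),a(320,201,.028);h=p-q
print('holes mid',(p+q)/2,np.linalg.norm(h),np.degrees(np.arctan2(h[1],h[0])),'block',a(317,149,.072))
p,q=a(126,98,.0975),a(154,244,.0975);h=p-q;print('lh',(p+q)/2,np.linalg.norm(h),np.degrees(np.arctan2(h[1],h[0])))
print('cab edge',a(433,20,.118),a(433,230,.118),'dwalls',a(330,50,.072),a(330,240,.072))
```

```text
holes mid [0.54285 0.39735 0.028  ] 0.09571509807757604 91.01768633042133 block [0.5425 0.3981 0.072 ]
lh [0.4195 0.3855 0.0975] 0.10216476887851308 93.25449066552657
cab edge [0.6127 0.4765 0.118 ] [0.6198 0.348  0.118 ] dwalls [0.5528 0.466  0.072 ] [0.5514 0.3276 0.072 ]
```

```bash
python3 -m jog '[[[-0.3,3,-1],[0,0,0.035]],[[-0.5,5.6,-3],[0,0,0.035]],[[-0.5,5.6,-6],[0,0,0.035]],[[-0.5,5.6,-9],[0,0,0.035]],[[-0.5,5.6,-11],[0,0,0.035]],[[-0.5,5.6,-13],[0,0,0.035]],[[-0.5,5.6,-14.2],[0,0,0.035]],[[-0.5,5.6,-14.3],[0,0,0.035]],[[-0.5,5.6,-14.3],[0,0,0.035]]]' && python3 -m jog '[[[0,0,0],[0,0,0]],[[0,0,0],[0,0,0]],[[0,0,0],[0,0,0]],[[0,0,0],[0,0,0]],[[0,0,0],[0,0,0]],[[0,0,0],[0,0,0]]]' 0
```

```text
time: 13.75
tool_pos: [0.5417, 0.3992, 0.0599]
tcp_rot: [[-0.022, 1.0, 0.001], [1.0, 0.022, 0.001], [0.001, 0.001, -1.0]]
ft_force: [-0.4, 0.3, 0.2]
finger_gap: 0.747
grasp_force: 0.0
time: 14.35
tool_pos: [0.5412, 0.3986, 0.0588]
tcp_rot: [[-0.022, 1.0, 0.0], [1.0, 0.022, -0.0], [-0.0, 0.0, -1.0]]
ft_force: [-0.2, 0.2, -0.7]
finger_gap: 0.242
grasp_force: 0.0
```

```bash
python3 -m jog '[[[0,0,0],[0,0,0]],[[0,0,0],[0,0,0]],[[0,0,0],[0,0,0]]]'
python3 - <<'E'
from h import *
im=snap('wrist','w6.png');print(env.state()['finger_gap'])
E
```

```text
time: 14.65
tool_pos: [0.5412, 0.3986, 0.0587]
tcp_rot: [[-0.022, 1.0, -0.0], [1.0, 0.022, -0.0], [-0.0, -0.0, -1.0]]
ft_force: [-0.2, 0.3, -0.3]
finger_gap: 0.007
grasp_force: 0.0
0.004390439142503397
```

View pics/w6.png

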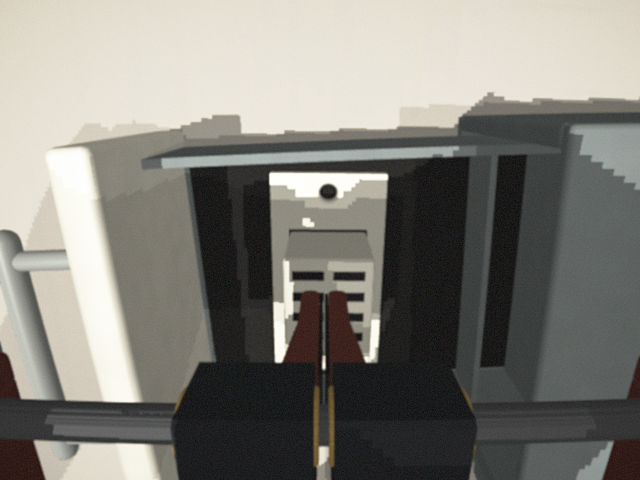

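The fingers closed over the top of the block. In the picture the tips are at (325,293), so I'll compare that with where the model puts them.

Run:
```python
from h import *
s=env.state();p=s['tool_pos'];print(env.nose_length,p,[a for a in dir(env) if a[0]!='_'])
for dz in(-.017,0,.01,.02,.03):print(dz,proj('wrist',p+[0,0,dz]))
c=optics.get_calibration('wrist');M=np.array(c['cam_to_world']);R=s['tcp_rot'];print(R.T@(M[:3,3]-p), (R.T@M[:3,:3]).round(3))
a=lambda u,v,z: atz('wrist',u,v,z,c)
print('hole',a(328,191,.028),'block top far edge',a(290,232,.072),a(370,232,.072),'block top/bot side?',a(285,262,.072),a(373,262,.072), a(388,173,.028),a(270,173,.028))
for n in ['well_plate_center','well_plate_hole0']:
    print(n,[(np.round(x['xyz'],3).tolist(),round(x['p'],2)) for x in look_for('wrist',n)[:3]])
```

```text
0.017 [0.541206   0.39860874 0.05876416] ['IKError', 'hand_in', 'nose_length', 'state']
-0.017 [326.  277.7]
0 [326.1 291.5]
0.01 [326.2 300.7]
0.02 [326.3 310.8]
0.03 [326.4 322.1]
[ 0.08350794 -0.00087586 -0.18367506] [[-0.001  0.952  0.305]
 [ 1.    -0.     0.002]
 [ 0.002  0.305 -0.952]]
hole [0.5413 0.4409 0.028 ] block top far edge [0.5252 0.4316 0.072 ] [0.5588 0.4323 0.072 ] block top/bot side? [0.523  0.4181 0.072 ] [0.5609 0.4189 0.072 ] [0.5715 0.4509 0.028 ] [0.5116 0.4495 0.028 ]
well_plate_center [([0.544, 0.424, 0.032], 0.82), ([0.491, 0.416, 0.038], 0.46)]
well_plate_hole0 [([0.548, 0.419, 0.031], 0.56)]
```

The tips show about 15–30 mm higher than stated, so I'll find their real height by gently touching the block's top (z = 0.072) with the closed fingers.

```bash
python3 -m jog '[[[0,0,-0.1],[0,0,0]],[[0,0,-0.2],[0,0,0]],[[0,0,-0.3],[0,0,0]],[[0,0,-0.4],[0,0,0]],[[0,0,-0.5],[0,0,0]],[[0,0,-0.5],[0,0,0]]]' | grep -E "pos|force"; python3 -m jog '[[[0,0,-0.1],[0,0,0]],[[0,0,-0.2],[0,0,0]],[[0,0,-0.3],[0,0,0]],[[0,0,-0.4],[0,0,0]],[[0,0,-0.5],[0,0,0]],[[0,0,-0.5],[0,0,0]]]' | grep -E "pos|force"
```

```text
tool_pos: [0.5411, 0.3985, 0.0536]
ft_force: [-0.3, 0.4, -0.3]
grasp_force: 0.0
tool_pos: [0.5421, 0.3986, 0.0501]
ft_force: [-0.8, -2.1, 8.8]
grasp_force: 4.0
```

The fingers touch at TCP z ≈ 0.0505, so the real tips are about 21 mm above the TCP, 38 mm short of the stated figure. I'll use that offset, and shift y by -6 mm to centre on the plate.

```bash
python3 -m jog '[[[0,-0.6,1],[0,0,0]],[[0,-0.6,1],[0,0,0]],[[0,-0.6,1],[0,0,0]],[[0,-0.6,1],[0,0,0]],[[0,-0.6,1],[0,0,0]],[[0,-0.6,1],[0,0,0]],[[0,-0.6,1],[0,0,0]],[[0,-0.6,1],[0,0,0]],[[0,-0.6,1],[0,0,0]]]' 0.75 && python3 -m jog '[[[0,0,-0.7],[0,0,0]],[[0,0,-1.4],[0,0,0]],[[0,0,-2],[0,0,0]],[[0,0,-2.6],[0,0,0]],[[0,0,-3.2],[0,0,0]],[[0,0,-3.6],[0,0,0]],[[0,0,-3.7],[0,0,0]]]' && python3 -m jog '[[[0,0,0],[0,0,0]],[[0,0,0],[0,0,0]],[[0,0,0],[0,0,0]],[[0,0,0],[0,0,0]],[[0,0,0],[0,0,0]],[[0,0,0],[0,0,0]]]' 0
```

```text
time: 16.9
tool_pos: [0.5412, 0.3926, 0.0587]
tcp_rot: [[-0.022, 1.0, -0.0], [1.0, 0.022, 0.0], [0.0, -0.0, -1.0]]
ft_force: [0.4, 0.9, -0.7]
finger_gap: 0.738
grasp_force: 0.0
time: 17.6
tool_pos: [0.5409, 0.3923, 0.0211]
tcp_rot: [[-0.022, 1.0, -0.001], [1.0, 0.022, -0.001], [-0.0, -0.001, -1.0]]
ft_force: [-0.3, -1.0, 0.1]
finger_gap: 0.751
grasp_force: 0.0
time: 18.2
tool_pos: [0.5416, 0.3927, 0.0221]
tcp_rot: [[-0.022, 1.0, 0.001], [1.0, 0.022, 0.0], [0.0, 0.001, -1.0]]
ft_force: [1.1, -0.4, 1.2]
finger_gap: 0.456
grasp_force: 30.0
```

```bash
python3 -m jog '[[[0,0,2],[0,0,0]],[[0,0,5],[0,0,0]],[[0,0,9],[0,0,0]],[[0,0,13],[0,0,0]],[[0,-2,17],[0,0,0]],[[-1,-5,21],[0,0,0.1]],[[-2,-9,25],[0,0,0.2]],[[-4,-13,28],[0,0,0.3]],[[-6,-17,30],[0,0,0.4]],[[-7,-21,30],[0,0,0.5]]]' && python3 -m jog '[[[0,-4,0],[0,0,0.1]],[[0,-8,0],[0,0,0.2]],[[0,-12,0],[0,0,0.3]],[[0,-16,0],[0,0,0.4]],[[0,-20,0],[0,0,0.5]],[[0,-24,0],[0,0,0.6]],[[0,-28,0],[0,0,0.64]],[[0,-32,0],[0,0,0.64]],[[0,-36,0],[0,0,0.64]],[[0,-40,0],[0,0,0.64]]]' && python3 -m jog '[[[0,-4,0],[0,0,0]],[[-1,-8,0],[0,0,0]],[[-2.5,-12,-2],[0,0,0]],[[-2.6,-13.2,-6],[0,0,0]],[[-2.6,-13.2,-10],[0,0,0]],[[-2.6,-13.2,-13],[0,0,0]],[[-2.6,-13.2,-15],[0,0,0]],[[-2.6,-13.2,-15],[0,0,0]]]'
python3 - <<'E'
from h import *
im=snap('wrist','w7.png'); s=env.state(); print(s['tool_pos'],np.degrees(np.arctan2(s['tcp_rot'][1,0],s['tcp_rot'][0,0])))
for n in 'base support_plate_center base_hole0 well_plate_center'.split():
    r=look_for('wrist',n); print(n,[(np.round(x['xyz'],3).tolist(),round(x['p'],2)) for x in r[:4]])
E
```

```text
time: 19.2
tool_pos: [0.4702, 0.1847, 0.3249]
tcp_rot: [[-0.505, 0.863, 0.004], [0.863, 0.505, 0.001], [-0.001, 0.004, -1.0]]
ft_force: [1.1, -1.1, -1.5]
finger_gap: 0.453
grasp_force: 30.0
time: 20.2
tool_pos: [0.4708, -0.2172, 0.3227]
tcp_rot: [[-0.918, 0.397, 0.0], [0.397, 0.918, -0.001], [-0.0, -0.001, -1.0]]
ft_force: [0.5, 0.6, -1.7]
finger_gap: 0.453
grasp_force: 30.0
time: 21.0
tool_pos: [0.4435, -0.3469, 0.1697]
tcp_rot: [[-0.918, 0.397, -0.004], [0.397, 0.918, 0.003], [0.005, 0.001, -1.0]]
ft_force: [-0.6, 0.4, -1.3]
finger_gap: 0.454
grasp_force: 30.0
[ 0.44483872 -0.34756748  0.17159711] 156.61970674788785
base [([0.388, -0.32, 0.024], 0.57)]
support_plate_center [([0.397, -0.328, 0.034], 0.62)]
base_hole0 [([0.386, -0.325, 0.028], 0.92)]
well_plate_center [([0.42, -0.337, 0.215], 0.97)]
```

View pics/w7.png

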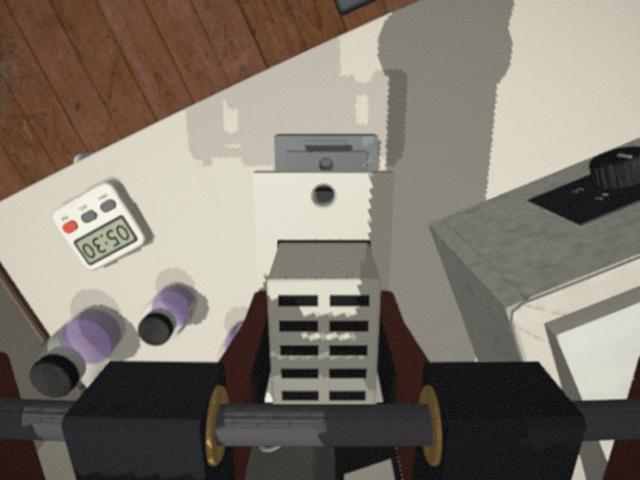

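The held plate's front hole is at (323,195), the support-plate hole at (326,163), and the base's near edge runs (275,135)–(379,135). The plate is almost aligned, so I'll work out the correction.

Run:
```python
from h import *
s=env.state();p=s['tool_pos'];R=s['tcp_rot'];c=optics.get_calibration('wrist')
a=lambda u,v,z: atz('wrist',u,v,z,c)
zh=p[2]+.006
hh=a(323,195,zh);print('held hole tool xy',R.T@(hh-p))
for q in [(254,172),(392,172)]: print('held corner',R.T@(a(*q,zh)-p))
bh=a(326,163,.038);print('base hole',bh)
e1,e2=a(275,135,.03),a(379,135,.03);n=e2-e1;print('base end',e1,e2,np.linalg.norm(n),np.degrees(np.arctan2(n[1],n[0])))
m=(e1+e2)/2; th=np.radians(-23.5);ux=np.array([np.cos(th),np.sin(th)]);print('ctr from end',m[:2]+.07*ux,'from hole',bh[:2]+.048*ux)
```

```text
held hole tool xy [ 0.04938618 -0.00148999 -0.00613091]
held corner [ 0.05917582 -0.03046762 -0.00613628]
held corner [ 0.0592138   0.0274913  -0.00617985]
base hole [ 0.4054 -0.3305  0.038 ]
base end [ 0.3717 -0.3579  0.03  ] [ 0.4029 -0.2858  0.03  ] 0.07856112270073538 66.60030528632868
ctr from end [ 0.45149421 -0.34976243] from hole [ 0.44941888 -0.34963996]
```

```bash
python3 -m jog '[[[0.3,0,-2],[0,0,0]],[[0.6,0,-4],[0,0,0]],[[0.6,0,-6],[0,0,0]],[[0.6,0,-8],[0,0,0]],[[0.6,0,-9.2],[0,0,0]],[[0.6,0,-9.2],[0,0,0]],[[0.6,0,-9.2],[0,0,0]]]'
python3 - <<'E'
from h import *
im=snap('wrist','w8.png'); s=env.state(); print(s['tool_pos'])
cv2.imwrite('pics/w8c.png',cv2.resize(im[60:330,170:490,::-1],None,fx=2.2,fy=2.2,interpolation=cv2.INTER_CUBIC))
E
```

```text
time: 21.95
tool_pos: [0.4521, -0.3488, 0.0806]
tcp_rot: [[-0.918, 0.398, 0.001], [0.398, 0.918, -0.001], [-0.001, -0.0, -1.0]]
ft_force: [0.3, -0.1, -1.1]
finger_gap: 0.453
grasp_force: 30.0
[ 0.45238416 -0.34891307  0.08092051]
```

View pics/w8c.png

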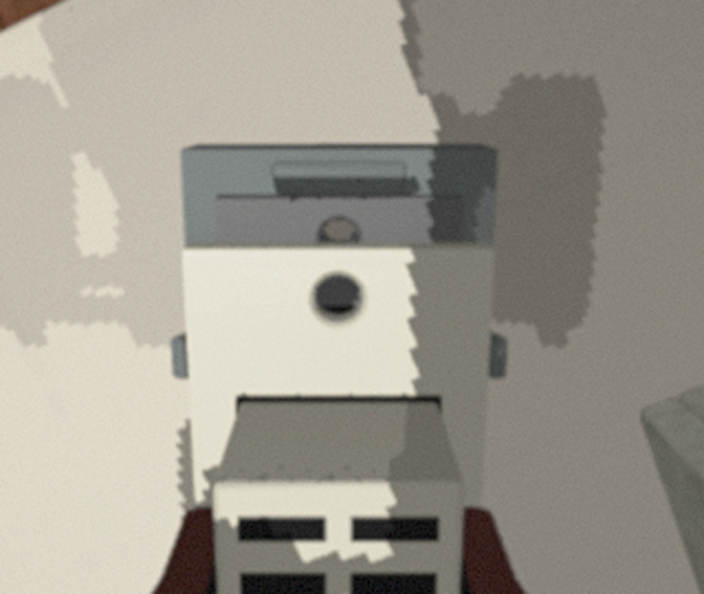

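The picture shows the held plate, support plate, guides and base all centred on the same column, u≈324. Now the lengthwise offset.

Run:
```python
from h import *
s=env.state();p=s['tool_pos'];R=s['tcp_rot'];c=optics.get_calibration('wrist')
def t(x,y,z): return (R.T@(atz('wrist',170+x/2.2,60+y/2.2,z,c)-p)).round(4)[:2]
zh=p[2]+.006
print('held hole',t(338,297,zh),'end',t(182,248,zh),t(497,248,zh))
print('supp hole',t(339,232,.038),'supp end',t(217,197,.038),t(465,197,.038))
print('base end',t(184,147,.03),t(496,147,.03),'stop top back edge',t(275,163,.053),t(275,178,.053),'guides outer',t(172,355,.057),t(506,355,.057))
```

```text
held hole [ 0.0494 -0.0012] end [ 0.0589 -0.0311] [0.0589 0.0292]
supp hole [ 0.0555 -0.001 ] supp end [ 0.064  -0.0303] [0.0639 0.0292]
base end [ 0.0754 -0.0389] [0.0753 0.0375] stop top back edge [ 0.0728 -0.0151] [ 0.0695 -0.0152] guides outer [ 0.0298 -0.0396] [0.0297 0.0376]
```

```bash
python3 -m jog '[[[-0.4,0.2,0],[0,0,0]],[[-0.4,0.2,-0.8],[0,0,0]],[[-0.4,0.2,-1.6],[0,0,0]],[[-0.4,0.2,-2.2],[0,0,0]],[[-0.4,0.2,-2.7],[0,0,0]],[[-0.4,0.2,-3.1],[0,0,0]],[[-0.4,0.2,-3.4],[0,0,0]],[[-0.4,0.2,-3.6],[0,0,0]],[[-0.4,0.2,-3.6],[0,0,0]]]'
```

```text
time: 22.9
tool_pos: [0.4477, -0.3464, 0.0437]
tcp_rot: [[-0.918, 0.397, 0.0], [0.397, 0.918, 0.0], [-0.0, 0.0, -1.0]]
ft_force: [-0.7, -0.3, -1.2]
finger_gap: 0.455
grasp_force: 30.0
```

```bash
python3 -m jog '[[[0,0,-0.1],[0,0,0]],[[0,0,-0.2],[0,0,0]],[[0,0,-0.3],[0,0,0]],[[0,0,-0.4],[0,0,0]],[[0,0,-0.5],[0,0,0]],[[0,0,-0.5],[0,0,0]]]'
```

```text
time: 23.5
tool_pos: [0.4474, -0.3473, 0.0401]
tcp_rot: [[-0.917, 0.398, -0.0], [0.398, 0.917, -0.001], [-0.0, -0.002, -1.0]]
ft_force: [-6.4, -0.6, 14.3]
finger_gap: 0.454
grasp_force: 30.0
```

It seated at exactly the predicted height, 0.0401. I'll release, rise and check.

```bash
python3 -m jog '[[[0,0,0.3],[0,0,0]],[[0,0,0.3],[0,0,0]],[[0,0,0.3],[0,0,0]],[[0,0,0.3],[0,0,0]],[[0,0,3],[0,0,0]],[[0,0,7],[0,0,0]],[[0,0,11],[0,0,0]],[[0,0,15],[0,0,0]],[[2,2,18],[0,0,0]],[[4,2,20],[0,0,0]]]' 0.7
python3 - <<'E'
from h import *
import time
im=snap('wrist','w9.png'); s=env.state(); print(s['tool_pos'])
cv2.imwrite('pics/w9c.png',im[60:400,170:490,::-1])
E
```

```text
time: 24.5
tool_pos: [0.4894, -0.3234, 0.2415]
tcp_rot: [[-0.919, 0.395, 0.003], [0.395, 0.919, -0.0], [-0.003, 0.001, -1.0]]
ft_force: [0.3, -0.1, -0.5]
finger_gap: 0.699
grasp_force: 0.0
[ 0.49385989 -0.32410294  0.2442106 ]
```

View pics/w9.png

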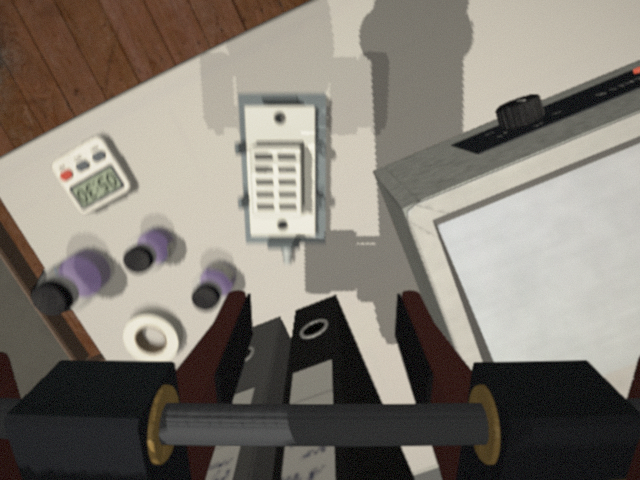

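The plate is home between the guides, with holes at (280,117) and (282,225). Next I'll shut the left drawer by pushing its handle with closed fingers.

```bash
python3 -m jog '[[[-1,4,2],[0,0,-0.1]],[[-2,8,4],[0,0,-0.2]],[[-2.5,12,5],[0,0,-0.3]],[[-2.5,16,5],[0,0,-0.4]],[[-2.5,20,5],[0,0,-0.5]],[[-2.5,24,5],[0,0,-0.6]],[[-2.5,28,5],[0,0,-0.7]],[[-2.5,32,5],[0,0,-0.8]],[[-2.5,36,5],[0,0,-0.9]],[[-2.5,40,5],[0,0,-1.0]]]' 0 && python3 -m jog '[[[0,4,0],[0,0,-0.06]],[[0,8,0],[0,0,-0.06]],[[0,12,0],[0,0,-0.06]],[[-1,16,-1],[0,0,-0.06]],[[-3,20,-3],[0,0,-0.06]],[[-5,24,-5],[0,0,-0.06]],[[-7,28,-8],[0,0,-0.06]],[[-8,30,-12],[0,0,-0.06]],[[-8.4,30.7,-15],[0,0,-0.06]],[[-8.4,30.7,-15],[0,0,-0.06]]]'
python3 - <<'E'
from h import *
im=snap('wrist','w10.png'); s=env.state(); print(s['tool_pos'],np.degrees(np.arctan2(s['tcp_rot'][1,0],s['tcp_rot'][0,0])))
for n in 'left_handle right_handle'.split():
    r=look_for('wrist',n); print(n,[(np.round(x['xyz'],3).tolist(),round(x['p'],2)) for x in r[:4]])
print(proj('wrist',(.4195,.3855,.0975)))
E
```

```text
time: 25.55
tool_pos: [0.4616, 0.0754, 0.288]
tcp_rot: [[-0.158, 0.987, -0.001], [0.987, 0.158, 0.0], [0.0, -0.001, -1.0]]
ft_force: [0.5, 0.6, 0.1]
finger_gap: 0.005
grasp_force: 0.0
time: 26.55
tool_pos: [0.3746, 0.3794, 0.1345]
tcp_rot: [[-0.106, 0.994, -0.007], [0.994, 0.106, -0.004], [-0.004, -0.007, -1.0]]
ft_force: [0.3, -0.7, 0.5]
finger_gap: 0.007
grasp_force: 0.0
[0.37650194 0.37982227 0.13688303] 95.99696790798897
left_handle [([0.513, 0.393, 0.041], 0.82)]
right_handle [([0.61, 0.265, 0.043], 0.85)]
[397.4 259.6]
```

```bash
python3 -m jog '[[[0,0,-3],[0,0,0]],[[0,0,-6],[0,0,0]],[[0,0,-8],[0,0,0]],[[0,0,-8.2],[0,0,0]],[[1,0.1,-8.2],[0,0,0]],[[2,0.2,-8.2],[0,0,0]],[[3.5,0.35,-8.2],[0,0,0]],[[5,0.5,-8.2],[0,0,0]]]' && python3 -m jog '[[[1.5,0.15,0],[0,0,0]],[[3,0.3,0],[0,0,0]],[[4.5,0.45,0],[0,0,0]],[[6,0.6,0],[0,0,0]],[[7.5,0.75,0],[0,0,0]],[[8.7,0.87,0],[0,0,0]],[[9.7,0.97,0],[0,0,0]],[[10.2,1.02,0],[0,0,0]],[[10.2,1.02,0],[0,0,0]]]'
```

```text
time: 27.5
tool_pos: [0.4303, 0.3859, 0.0577]
tcp_rot: [[-0.101, 0.995, 0.001], [0.995, 0.101, 0.001], [0.001, 0.001, -1.0]]
ft_force: [-0.9, -0.4, 0.9]
finger_gap: 0.002
grasp_force: 1.0
time: 28.4
tool_pos: [0.5315, 0.3959, 0.0567]
tcp_rot: [[-0.101, 0.995, 0.001], [0.995, 0.101, 0.001], [0.001, 0.001, -1.0]]
ft_force: [0.5, -0.4, 0.6]
finger_gap: 0.003
grasp_force: 0.0
```

```bash
python3 -m jog '[[[0.4,0.04,0],[0,0,0]],[[0.8,0.08,0],[0,0,0]],[[1.1,0.11,0],[0,0,0]],[[1.3,0.13,0],[0,0,0]],[[1.3,0.13,0],[0,0,0]]]'
python3 - <<'E'
from h import *
snap('wrist','w11.png'); snap('scene','s4.png')
for c in('wrist','scene'):
  for n in 'left_handle right_handle'.split():
    r=look_for(c,n); print(c,n,[(np.round(x['xyz'],3).tolist(),round(x['p'],2)) for x in r[:4]])
E
```

```text
time: 28.9
tool_pos: [0.544, 0.3972, 0.0568]
tcp_rot: [[-0.102, 0.995, 0.001], [0.995, 0.102, 0.0], [0.0, 0.001, -1.0]]
ft_force: [0.3, 0.6, -0.1]
finger_gap: 0.006
grasp_force: 0.0
wrist left_handle [([0.59, 0.433, 0.094], 0.57)]
wrist right_handle []
scene left_handle []
scene right_handle [([0.613, 0.178, 0.08], 0.74), ([0.376, -0.524, 0.018], 0.26)]
```

```bash
python3 -m jog '[[[0.3,0.03,0],[0,0,0]],[[0.6,0.06,0],[0,0,0]],[[0.9,0.09,0],[0,0,0]],[[1.2,0.12,0],[0,0,0]],[[1.2,0.12,0],[0,0,0]]]'
python3 - <<'E'
from h import *
im=optics.get_image('wrist');g=cv2.cvtColor(im,cv2.COLOR_RGB2GRAY)
# scan along chest x at bar height, y right of finger (tool x +0.04): print grey vs x
s=env.state();p=s['tool_pos'];R=s['tcp_rot'];
for off in(.035,.045):
  print([(round(1000*d),int(g[int(v),int(u)])) for d in np.arange(-.02,.08,.004) for u,v in [proj('wrist',np.array([p[0],p[1],.0975])+R[:,0]*off+R[:,1]*d)] if 0<=u<640 and 0<=v<480])
E
```

```text
time: 29.7
tool_pos: [0.5511, 0.3981, 0.0563]
tcp_rot: [[-0.104, 0.995, -0.007], [0.995, 0.103, -0.003], [-0.002, -0.007, -1.0]]
ft_force: [-11.5, -3.7, 6.4]
finger_gap: 0.006
grasp_force: 6.1
[(-20, 97), (-16, 100), (-12, 100), (-8, 96), (-4, 94), (0, 199), (4, 98), (8, 100), (12, 109), (16, 124), (20, 122), (24, 121), (28, 120), (32, 117), (36, 93), (40, 99), (44, 98), (48, 96), (52, 96), (56, 142), (60, 161), (64, 167), (68, 160), (72, 21), (76, 49)]
[(-20, 98), (-16, 101), (-12, 95), (-8, 96), (-4, 95), (0, 198), (4, 96), (8, 102), (12, 132), (16, 142), (20, 98), (24, 98), (28, 96), (32, 98), (36, 99), (40, 98), (44, 97), (48, 98), (52, 98), (56, 131), (60, 162), (64, 163), (68, 160), (72, 58), (76, 50)]
```

```bash
python3 -m jog '[[[0.2,0.02,0],[0,0,0]],[[0.4,0.04,0],[0,0,0]],[[0.5,0.05,0],[0,0,0]],[[0.5,0.05,0],[0,0,0]]]' && python3 -m jog '[[[-2,-0.2,0],[0,0,0]],[[-5,-0.5,2],[0,0,0]],[[-6,-3,6],[0,0,0]],[[-6,-8,10],[0,0,0]],[[-3,-13,12],[0,0,0]],[[-1,-18,12],[0,0,0]],[[1,-22,12],[0,0,0]],[[1.5,-24,12],[0,0,0]],[[1.5,-24,12],[0,0,0]]]' 0.3
python3 - <<'E'
from h import *
im=snap('wrist','w12.png'); s=env.state(); print(s['tool_pos'])
for n in 'left_handle right_handle'.split():
    r=look_for('wrist',n); print(n,[(np.round(x['xyz'],3).tolist(),round(x['p'],2)) for x in r[:4]])
E
```

```text
time: 30.15
tool_pos: [0.551, 0.3987, 0.0559]
tcp_rot: [[-0.106, 0.994, -0.014], [0.994, 0.106, -0.006], [-0.004, -0.015, -1.0]]
ft_force: [-24.0, -6.4, 13.6]
finger_gap: 0.004
grasp_force: 12.1
time: 31.05
tool_pos: [0.5791, 0.1505, 0.1762]
tcp_rot: [[-0.091, 0.996, 0.001], [0.996, 0.091, -0.004], [-0.004, 0.001, -1.0]]
ft_force: [0.3, 0.1, -0.7]
finger_gap: 0.305
grasp_force: 0.0
[0.57746    0.15463662 0.17644659]
left_handle [([0.604, 0.31, 0.026], 0.51)]
right_handle [([0.612, 0.225, 0.096], 0.73)]
```

```bash
cat >> h.py <<'E'
def ortho(im,cam,o,yaw,xs,ys,z,c=None):
    """top view of plane z: rows xs (along yaw), cols ys, relative to o"""
    c=c or optics.get_calibration(cam);t=np.radians(yaw);ux=np.array([np.cos(t),np.sin(t)]);uy=np.array([-ux[1],ux[0]])
    m=np.array([[proj(cam,[*(np.array(o)+x*ux+y*uy),z],c) for y in ys] for x in xs],np.float32)
    return cv2.remap(im,m[:,:,0],m[:,:,1],cv2.INTER_LINEAR,borderValue=0)
E
python3 - <<'E'
from h import *
im=cv2.imread('pics/w12.png',0);xs=np.arange(-.03,.05,.002)
for ys in (np.arange(-.02,-.01,.002),np.arange(.01,.02,.002),np.arange(.03,.04,.002)):
    print(ys[0],list(zip((xs*1000).round().astype(int).tolist(),ortho(im,'wrist',(.576,.213),5.6,xs,ys,.0975).mean(1).astype(int).tolist())))
xs=np.arange(-.0,.02,.001);ys=np.arange(-.07,.07,.004)
print((ys*1000).round().astype(int).tolist(),ortho(im,'wrist',(.576,.213),5.6,np.arange(-.004,.006,.002),ys,.0975).mean(0).astype(int).tolist())
E
```

```text
-0.02 [(-30, 218), (-28, 215), (-26, 193), (-24, 194), (-22, 193), (-20, 193), (-18, 193), (-16, 194), (-14, 194), (-12, 168), (-10, 99), (-8, 116), (-6, 131), (-4, 124), (-2, 110), (0, 99), (2, 108), (4, 108), (6, 109), (8, 108), (10, 109), (12, 113), (14, 136), (16, 122), (18, 109), (20, 109), (22, 108), (24, 108), (26, 109), (28, 109), (30, 110), (32, 117), (34, 159), (36, 179), (38, 180), (40, 180), (42, 180), (44, 181), (46, 178), (48, 123)]
0.01 [(-30, 219), (-28, 218), (-26, 194), (-24, 193), (-22, 193), (-20, 198), (-18, 218), (-16, 219), (-14, 219), (-12, 218), (-10, 210), (-8, 180), (-6, 222), (-4, 235), (-2, 202), (0, 158), (2, 180), (4, 192), (6, 192), (8, 189), (10, 113), (12, 109), (14, 108), (16, 121), (18, 188), (20, 192), (22, 160), (24, 164), (26, 165), (28, 139), (30, 138), (32, 142), (34, 229), (36, 249), (38, 250), (40, 249), (42, 249), (44, 249), (46, 249), (48, 219)]
0.03 [(-30, 217), (-28, 217), (-26, 194), (-24, 191), (-22, 191), (-20, 191), (-18, 208), (-16, 218), (-14, 217), (-12, 217), (-10, 217), (-8, 170), (-6, 210), (-4, 235), (-2, 212), (0, 170), (2, 159), (4, 191), (6, 191), (8, 190), (10, 128), (12, 106), (14, 107), (16, 111), (18, 181), (20, 192), (22, 176), (24, 140), (26, 178), (28, 138), (30, 140), (32, 137), (34, 202), (36, 247), (38, 249), (40, 249), (42, 249), (44, 250), (46, 249), (48, 244)]
[-70, -66, -62, -58, -54, -50, -46, -42, -38, -34, -30, -26, -22, -18, -14, -10, -6, -2, 2, 6, 10, 14, 18, 22, 26, 30, 34, 38, 42, 46, 50, 54, 58, 62, 66] [137, 136, 137, 136, 137, 137, 171, 196, 131, 134, 159, 147, 104, 103, 106, 141, 155, 158, 159, 161, 193, 194, 193, 194, 195, 193, 193, 192, 194, 193, 189, 214, 191, 191, 179]
```

```bash
python3 -m jog '[[[-0.3,3,0],[0,0,0]],[[-0.65,5.5,-2],[0,0,0]],[[-0.65,5.5,-5],[0,0,0]],[[-0.65,5.5,-8],[0,0,0]],[[-0.65,5.5,-10.5],[0,0,0]],[[-0.65,5.5,-11.9],[0,0,0]],[[-0.65,5.5,-11.9],[0,0,0]]]' && python3 -m jog '[[[0,0,0],[0,0,0]],[[0,0,0],[0,0,0]],[[0,0,0],[0,0,0]],[[0,0,0],[0,0,0]]]' 0
```

```text
time: 31.9
tool_pos: [0.5672, 0.2149, 0.0561]
tcp_rot: [[-0.105, 0.995, -0.003], [0.995, 0.105, -0.0], [-0.0, -0.003, -1.0]]
ft_force: [0.7, 0.3, -0.4]
finger_gap: 0.297
grasp_force: 0.0
time: 32.3
tool_pos: [0.5699, 0.2147, 0.059]
tcp_rot: [[-0.101, 0.995, 0.002], [0.995, 0.101, 0.002], [0.001, 0.002, -1.0]]
ft_force: [1.2, 0.8, 3.9]
finger_gap: 0.118
grasp_force: 29.9
```

Bar gripped (about 10 mm opening). Pulling the drawer out.

```bash
python3 -m jog '[[[-0.5,-0.05,0],[0,0,0]],[[-1.5,-0.15,0],[0,0,0]],[[-3,-0.3,0],[0,0,0]],[[-4.5,-0.45,0],[0,0,0]],[[-6,-0.6,0],[0,0,0]],[[-7.5,-0.75,0],[0,0,0]],[[-9,-0.9,0],[0,0,0]],[[-10.5,-1.05,0],[0,0,0]],[[-12,-1.2,0],[0,0,0]],[[-13,-1.3,0],[0,0,0]]]' && python3 -m jog '[[[-0.7,-0.07,0],[0,0,0]],[[-1.2,-0.12,0],[0,0,0]],[[-1.5,-0.15,0],[0,0,0]],[[-1.5,-0.15,0],[0,0,0]]]'
```

```text
time: 33.3
tool_pos: [0.4379, 0.2065, 0.059]
tcp_rot: [[-0.105, 0.994, 0.003], [0.994, 0.105, 0.009], [0.009, 0.004, -1.0]]
ft_force: [0.8, 15.5, -1.2]
finger_gap: 0.115
grasp_force: 29.9
time: 33.7
tool_pos: [0.4258, 0.2059, 0.0591]
tcp_rot: [[-0.105, 0.994, 0.006], [0.994, 0.105, 0.012], [0.011, 0.007, -1.0]]
ft_force: [6.0, 18.5, -9.0]
finger_gap: 0.115
grasp_force: 29.9
```

```bash
python3 -m jog '[[[0,0.4,0],[0,0,0]],[[0,0.4,0],[0,0,0]],[[0,0.4,0],[0,0,0]],[[0,0.4,3],[0,0,0]],[[0,0,7],[0,0,0]],[[0,0,11],[0,0,0]],[[4,-1,14],[0,0,0]],[[8,-3,14],[0,0,0]],[[11,-5,14],[0,0,0]],[[11,-5.5,14],[0,0,0]]]' 0.35 && python3 -m jog '[[[0,0,0],[0,0,0]],[[0,0,0],[0,0,0]]]'
python3 - <<'E'
from h import *
im=snap('wrist','w13.png'); s=env.state(); print(s['tool_pos'])
for n in 'pin_a_center pin_a_tip right_handle'.split():
    r=look_for('wrist',n); print(n,[(np.round(x['xyz'],3).tolist(),round(x['p'],2)) for x in r[:4]])
c=optics.get_calibration('wrist')
# ortho mosaic at head-top plane
xs=np.arange(-.08,.08,.0005);ys=np.arange(-.10,.12,.0005)
o=ortho(im,'wrist',(.535,.2),5,xs[::-1],ys[::-1],.094,c);cv2.imwrite('pics/o13.png',cv2.resize(o,None,fx=1.4,fy=1.4)[:,:,::-1])
E
```

```text
time: 34.7
tool_pos: [0.537, 0.1395, 0.1967]
tcp_rot: [[-0.095, 0.996, -0.001], [0.996, 0.095, -0.001], [-0.001, -0.001, -1.0]]
ft_force: [-0.4, -0.8, -0.9]
finger_gap: 0.351
grasp_force: 0.0
time: 34.9
tool_pos: [0.5324, 0.1446, 0.1973]
tcp_rot: [[-0.103, 0.995, -0.001], [0.995, 0.103, -0.001], [-0.0, -0.002, -1.0]]
ft_force: [-0.1, 0.8, 1.3]
finger_gap: 0.341
grasp_force: 0.0
[0.53246609 0.14498176 0.19747477]
pin_a_center [([0.532, 0.242, 0.09], 0.67)]
pin_a_tip [([0.532, 0.243, 0.093], 0.9)]
right_handle [([0.542, 0.218, 0.041], 0.71)]
```

Run:
```python
from h import *
im=cv2.imread('pics/w13.png');c=optics.get_calibration('wrist')
xs=np.arange(-.05,.05,.0005)[::-1];ys=np.arange(-.06,.08,.0005)[::-1]
t=np.radians(5);ux=np.array([np.cos(t),np.sin(t)]);uy=np.array([-ux[1],ux[0]])
o=ortho(im,'wrist',(.535,.2),5,xs,ys,.094,c);g=cv2.medianBlur(cv2.cvtColor(o,6),3)
h=cv2.HoughCircles(g,cv2.HOUGH_GRADIENT,1,20,param1=80,param2=11,minRadius=11,maxRadius=17)
for u,v,r in (h[0][:10] if h is not None else []): print(np.round(np.array([.535,.2])+xs[int(v)]*ux+ys[int(u)]*uy,4),r/2, 'grey',g[int(v),int(u)])
print(proj('wrist',(.532,.242,.094)),proj('wrist',(.539,.172,.094)))
```

```text
[0.5328 0.242 ] 6.5 grey 248
[0.5369 0.1731] 6.9 grey 123
[339.6  86.6] [338.2 194.1]
```

Both pins found at (0.533, 0.242) and (0.537, 0.173). Taking pin a.

```bash
python3 -m jog '[[[0,4,0],[0,0,0]],[[0,8,0],[0,0,0]],[[0,9.7,-2],[0,0,0]],[[0,9.7,-5],[0,0,0]],[[0,9.7,-8],[0,0,0]],[[0,9.7,-11],[0,0,0]],[[0,9.7,-13.5],[0,0,0]],[[0,9.7,-14.8],[0,0,0]],[[0,9.7,-14.8],[0,0,0]]]' && python3 -m jog '[[[0,0,0],[0,0,0]],[[0,0,0],[0,0,0]],[[0,0,0],[0,0,0]],[[0,0,0],[0,0,0]]]' 0
```

```text
time: 36.0
tool_pos: [0.5327, 0.241, 0.0483]
tcp_rot: [[-0.103, 0.995, -0.003], [0.995, 0.103, -0.001], [-0.001, -0.003, -1.0]]
ft_force: [-0.5, 0.4, 0.5]
finger_gap: 0.352
grasp_force: 0.0
time: 36.4
tool_pos: [0.5348, 0.2417, 0.0509]
tcp_rot: [[-0.102, 0.995, 0.002], [0.995, 0.102, 0.001], [0.001, 0.002, -1.0]]
ft_force: [0.6, -0.7, 3.7]
finger_gap: 0.146
grasp_force: 30.0
```

```bash
python3 -m jog '[[[0,0,2],[0,0,0]],[[0,0,4.5],[0,0,0]],[[0,0,8],[0,0,0]],[[0,0,12],[0,0,0]],[[-1,-1,16],[0,0,0]],[[-3,-3,20],[0,0,0]],[[-5,-7,24],[0,0,0.1]],[[-6,-11,27],[0,0,0.2]],[[-7,-15,27],[0,0,0.3]],[[-7,-19,27],[0,0,0.4]]]' && python3 -m jog '[[[0,-4,0],[0,0,0.1]],[[0,-8,0],[0,0,0.2]],[[0,-12,0],[0,0,0.3]],[[0,-16,0],[0,0,0.4]],[[0,-20,0],[0,0,0.5]],[[0,-24,0],[0,0,0.6]],[[0,-28,0],[0,0,0.66]],[[0,-32,0],[0,0,0.66]],[[0,-36,0],[0,0,0.66]],[[0,-38,0],[0,0,0.66]]]' && python3 -m jog '[[[0,0,-3],[0,0,0]],[[0,0,-6],[0,0,0]],[[0,0,-9],[0,0,0]],[[0,0,-9],[0,0,0]],[[0,0,-9],[0,0,0]]]'
python3 - <<'E'
from h import *
s=env.state();c=optics.get_calibration('wrist');im=snap('wrist','w14.png'); print(s['tool_pos'],np.degrees(np.arctan2(s['tcp_rot'][1,0],s['tcp_rot'][0,0])))
xs=np.arange(-.075,.075,.0005)[::-1];ys=np.arange(-.035,.035,.0005)[::-1]
t=np.radians(-23.4);ux=np.array([np.cos(t),np.sin(t)]);uy=np.array([-ux[1],ux[0]])
o=ortho(im,'wrist',(.4463,-.3468),-23.4,xs,ys,.046,c);cv2.imwrite('pics/o14.png',o[:,:,::-1]);g=cv2.cvtColor(o,7)
h=cv2.HoughCircles(cv2.medianBlur(g,3),cv2.HOUGH_GRADIENT,1,20,param1=80,param2=10,minRadius=8,maxRadius=12)
for u,v,r in (h[0][:10] if h is not None else []): print(np.round(np.array([.4463,-.3468])+xs[int(v)]*ux+ys[int(u)]*uy,4),xs[int(v)].round(4),ys[int(u)].round(4),r/2, 'grey',g[int(v),int(u)])
print(proj('wrist',(.4903,-.3659,.046)),proj('wrist',(.4023,-.3277,.046)))
E
```

```text
time: 37.4
tool_pos: [0.4634, 0.0514, 0.3213]
tcp_rot: [[-0.484, 0.875, 0.003], [0.875, 0.484, -0.002], [-0.003, 0.002, -1.0]]
ft_force: [1.0, -0.9, -1.3]
finger_gap: 0.153
grasp_force: 30.0
time: 38.4
tool_pos: [0.4628, -0.3317, 0.3192]
tcp_rot: [[-0.915, 0.404, -0.001], [0.404, 0.915, -0.0], [0.001, -0.001, -1.0]]
ft_force: [-0.0, 1.0, -0.1]
finger_gap: 0.155
grasp_force: 30.0
time: 38.9
tool_pos: [0.4644, -0.327, 0.2304]
tcp_rot: [[-0.917, 0.398, 0.0], [0.398, 0.917, 0.001], [0.0, 0.001, -1.0]]
ft_force: [-0.7, 0.1, -0.5]
finger_gap: 0.15
grasp_force: 30.0
[ 0.46443802 -0.3270466   0.230414  ] 156.51837590721013
[ 0.4023 -0.3289] -0.0475 -0.001 4.55 grey 85
[ 0.4902 -0.3674] 0.0485 -0.0015 5.1 grey 53
[297.6 247.6] [295.5 141.1]
```

The holes seen at (0.4023,-0.3289) and (0.4902,-0.3674) agree with the arm's own figures to about 1 mm. Inserting pin a in hole 1.

```bash
python3 -m jog '[[[-2,0,-2],[0,0,0]],[[-4,-0.1,-5],[0,0,0]],[[-6.2,-0.1,-9],[0,0,0]],[[-6.2,-0.1,-12],[0,0,0]],[[-6.2,-0.1,-14],[0,0,0]],[[-6.2,-0.1,-14.6],[0,0,0]],[[-6.2,-0.1,-14.6],[0,0,0]]]' && python3 -m jog '[[[0,0,-0.4],[0,0,0]],[[0,0,-0.7],[0,0,0]],[[0,0,-1],[0,0,0]],[[0,0,-1.3],[0,0,0]],[[0,0,-1.6],[0,0,0]],[[0,0,-1.8],[0,0,0]],[[0,0,-2],[0,0,0]],[[0,0,-2],[0,0,0]]]'
```

```text
time: 39.65
tool_pos: [0.403, -0.3292, 0.0846]
tcp_rot: [[-0.917, 0.399, 0.001], [0.399, 0.917, -0.001], [-0.001, -0.0, -1.0]]
ft_force: [-0.4, -0.2, 0.2]
finger_gap: 0.148
grasp_force: 30.0
time: 40.45
tool_pos: [0.4022, -0.3288, 0.0634]
tcp_rot: [[-0.917, 0.399, 0.0], [0.399, 0.917, 0.0], [-0.0, 0.0, -1.0]]
ft_force: [1.5, -0.3, -1.5]
finger_gap: 0.149
grasp_force: 30.0
```

```bash
python3 -m jog '[[[0,0,-0.3],[0,0,0]],[[0,0,-0.6],[0,0,0]],[[0,0,-0.9],[0,0,0]],[[0,0,-1.3],[0,0,0]],[[0,0,-1.7],[0,0,0]],[[0,0,-2.1],[0,0,0]],[[0,0,-2.4],[0,0,0]],[[0,0,-2.7],[0,0,0]],[[0,0,-2.9],[0,0,0]],[[0,0,-2.9],[0,0,0]]]'
```

```text
time: 41.45
tool_pos: [0.4031, -0.3288, 0.035]
tcp_rot: [[-0.917, 0.399, 0.002], [0.399, 0.917, -0.0], [-0.001, 0.0, -1.0]]
ft_force: [5.4, 2.5, 5.5]
finger_gap: 0.156
grasp_force: 30.0
```

```bash
python3 -m jog '[[[0,0,-0.1],[0,0,0]],[[0,0,-0.2],[0,0,0]],[[0,0,-0.3],[0,0,0]],[[0,0,-0.3],[0,0,0]]]' && python3 -m jog '[[[0,0,0.3],[0,0,0]],[[0,0,0.3],[0,0,0]],[[0,0,0.3],[0,0,0]],[[0,0,3],[0,0,0]],[[0,0,7],[0,0,0]],[[2,0,11],[0,0,0]],[[4,0,15],[0,0,0]],[[6,0,19],[0,0,0]],[[6.5,0,19],[0,0,0]],[[6.5,0,19],[0,0,0]]]' 0.35
python3 - <<'E'
from h import *
s=env.state();im=snap('wrist','w15.png'); print(s['tool_pos'])
for n in ['pin_a_center','pin_a_tip','well_plate_center','well_plate_hole0']: print(n,[(np.round(x['xyz'],3).tolist(),round(x['p'],2)) for x in look_for('wrist',n)[:3]])
E
```

```text
time: 41.85
tool_pos: [0.4037, -0.3291, 0.0343]
tcp_rot: [[-0.917, 0.399, 0.001], [0.399, 0.917, -0.003], [-0.002, -0.002, -1.0]]
ft_force: [-2.2, 5.2, 30.8]
finger_gap: 0.151
grasp_force: 30.1
time: 42.85
tool_pos: [0.4672, -0.3289, 0.2213]
tcp_rot: [[-0.917, 0.399, -0.0], [0.399, 0.917, -0.0], [0.0, -0.0, -1.0]]
ft_force: [0.3, -0.3, -0.6]
finger_gap: 0.351
grasp_force: 0.0
[ 0.46715989 -0.32893763  0.22126899]
pin_a_center [([0.401, -0.328, 0.074], 0.88), ([0.465, -0.32, 0.033], 0.22)]
pin_a_tip [([0.403, -0.329, 0.078], 0.8), ([0.44, -0.337, 0.03], 0.52)]
well_plate_center [([0.437, -0.342, 0.046], 0.91), ([0.458, -0.569, 0.066], 0.37)]
well_plate_hole0 [([0.445, -0.342, 0.048], 0.56)]
```

Pin a is home (top at 0.078). Going back for pin b.

```bash
python3 -m jog '[[[0,3,3],[0,0,-0.1]],[[0,7,6],[0,0,-0.2]],[[0,11,8],[0,0,-0.3]],[[0,15,8],[0,0,-0.4]],[[0,19,8],[0,0,-0.5]],[[0,23,8],[0,0,-0.6]],[[0,27,8],[0,0,-0.7]],[[0,31,8],[0,0,-0.8]],[[1,35,8],[0,0,-0.9]],[[3,39,8],[0,0,-1.0]]]' && python3 -m jog '[[[1,3,0],[0,0,-0.06]],[[3,7,0],[0,0,-0.06]],[[4,11.2,-2],[0,0,-0.06]],[[4,11.2,-6],[0,0,-0.06]],[[4,11.2,-10],[0,0,-0.06]],[[4,11.2,-14],[0,0,-0.06]],[[4,11.2,-14],[0,0,-0.06]],[[4,11.2,-14],[0,0,-0.06]]]'
```

```text
time: 44.1
tool_pos: [0.4958, 0.0615, 0.3012]
tcp_rot: [[-0.154, 0.988, -0.001], [0.988, 0.154, -0.003], [-0.002, -0.001, -1.0]]
ft_force: [1.6, -1.1, 0.6]
finger_gap: 0.348
grasp_force: 0.0
time: 44.9
tool_pos: [0.5366, 0.1727, 0.1617]
tcp_rot: [[-0.1, 0.995, -0.002], [0.995, 0.1, -0.0], [0.0, -0.002, -1.0]]
ft_force: [-0.7, 0.1, 1.4]
finger_gap: 0.352
grasp_force: 0.0
```

```bash
python3 -m jog '[[[0,0,-4],[0,0,0]],[[0,0,-7],[0,0,0]],[[0,0,-9],[0,0,0]],[[0,0,-10.5],[0,0,0]],[[0,0,-11.2],[0,0,0]],[[0,0,-11.2],[0,0,0]]]' && python3 -m jog '[[[0,0,0],[0,0,0]],[[0,0,0],[0,0,0]],[[0,0,0],[0,0,0]],[[0,0,0],[0,0,0]]]' 0
```

```text
time: 45.5
tool_pos: [0.5375, 0.173, 0.0503]
tcp_rot: [[-0.1, 0.995, 0.001], [0.995, 0.1, 0.0], [0.0, 0.001, -1.0]]
ft_force: [0.2, 0.6, 0.1]
finger_gap: 0.346
grasp_force: 0.0
time: 45.9
tool_pos: [0.5378, 0.1732, 0.0505]
tcp_rot: [[-0.1, 0.995, 0.002], [0.995, 0.1, 0.001], [0.0, 0.002, -1.0]]
ft_force: [0.6, -0.2, 3.0]
finger_gap: 0.154
grasp_force: 30.0
```

```bash
python3 -m jog '[[[0,0,2],[0,0,0]],[[0,0,4.5],[0,0,0]],[[0,0,8],[0,0,0]],[[0,0,12],[0,0,0]],[[-1,0,16],[0,0,0]],[[-3,0,20],[0,0,0]],[[-5,-1,24],[0,0,0.1]],[[-6,-4,27],[0,0,0.2]],[[-7,-8,27],[0,0,0.3]],[[-7,-12,27],[0,0,0.4]]]' && python3 -m jog '[[[0,-4,0],[0,0,0.1]],[[0,-8,0],[0,0,0.2]],[[0,-12,0],[0,0,0.3]],[[0,-16,0],[0,0,0.4]],[[0,-20,0],[0,0,0.5]],[[0,-24,0],[0,0,0.6]],[[0,-28,0],[0,0,0.66]],[[0,-32,0],[0,0,0.66]],[[0,-36,0],[0,0,0.66]],[[0,-39,0],[0,0,0.66]]]' && python3 -m jog '[[[1,-1.5,-1],[0,0,0]],[[2.2,-3,-4],[0,0,0]],[[2.2,-3,-8],[0,0,0]],[[2.2,-3,-12],[0,0,0]],[[2.2,-3,-16],[0,0,0]],[[2.2,-3,-19],[0,0,0]],[[2.2,-3,-22],[0,0,0]],[[2.2,-3,-23.3],[0,0,0]],[[2.2,-3,-23.3],[0,0,0]],[[2.2,-3,-23.3],[0,0,0]]]'
```

```text
time: 46.9
tool_pos: [0.466, 0.0526, 0.3207]
tcp_rot: [[-0.485, 0.874, 0.002], [0.874, 0.485, -0.002], [-0.003, 0.001, -1.0]]
ft_force: [0.5, -1.2, -1.2]
finger_gap: 0.15
grasp_force: 30.0
time: 47.9
tool_pos: [0.466, -0.3399, 0.3192]
tcp_rot: [[-0.916, 0.401, -0.001], [0.401, 0.916, 0.0], [0.001, -0.0, -1.0]]
ft_force: [0.1, 0.5, -0.3]
finger_gap: 0.155
grasp_force: 30.0
time: 48.9
tool_pos: [0.4897, -0.3673, 0.0878]
tcp_rot: [[-0.917, 0.399, 0.001], [0.399, 0.917, -0.0], [-0.001, 0.0, -1.0]]
ft_force: [1.1, 0.1, -0.4]
finger_gap: 0.151
grasp_force: 30.0
```

```bash
python3 -m jog '[[[0,0.1,-0.4],[0,0,0]],[[0,0.1,-0.8],[0,0,0]],[[0,0.1,-1.2],[0,0,0]],[[0,0.1,-1.5],[0,0,0]],[[0,0.1,-1.8],[0,0,0]],[[0,0.1,-2.1],[0,0,0]],[[0,0.1,-2.4],[0,0,0]],[[0,0.1,-2.4],[0,0,0]]]' && python3 -m jog '[[[0,0,-0.3],[0,0,0]],[[0,0,-0.6],[0,0,0]],[[0,0,-0.9],[0,0,0]],[[0,0,-1.2],[0,0,0]],[[0,0,-1.5],[0,0,0]],[[0,0,-1.8],[0,0,0]],[[0,0,-2.1],[0,0,0]],[[0,0,-2.4],[0,0,0]],[[0,0,-2.7],[0,0,0]],[[0,0,-2.7],[0,0,0]]]'
```

```text
time: 49.7
tool_pos: [0.4893, -0.3662, 0.0624]
tcp_rot: [[-0.917, 0.399, 0.001], [0.399, 0.917, 0.0], [-0.0, 0.0, -1.0]]
ft_force: [2.3, 0.3, -1.4]
finger_gap: 0.151
grasp_force: 30.0
time: 50.7
tool_pos: [0.4897, -0.366, 0.0354]
tcp_rot: [[-0.917, 0.399, 0.001], [0.399, 0.917, 0.0], [-0.001, 0.001, -1.0]]
ft_force: [6.0, -0.8, 0.6]
finger_gap: 0.15
grasp_force: 30.0
```

```bash
python3 -m jog '[[[0,0,-0.1],[0,0,0]],[[0,0,-0.2],[0,0,0]],[[0,0,-0.3],[0,0,0]],[[0,0,-0.35],[0,0,0]],[[0,0,-0.35],[0,0,0]]]' && python3 -m jog '[[[0,0,0.3],[0,0,0]],[[0,0,0.3],[0,0,0]],[[0,0,0.3],[0,0,0]],[[0,0,3],[0,0,0]],[[0,0,7],[0,0,0]],[[0,0,11],[0,0,0]],[[0,0,15],[0,0,0]],[[0,0,19],[0,0,0]],[[0,3,19],[0,0,0]],[[0,3,19],[0,0,0]]]' 0.35
python3 - <<'E'
from h import *
s=env.state();im=snap('wrist','w16.png'); print(s['tool_pos'])
for n in ['pin_a_center','well_plate_center','bottle_center','timer','tape']: print(n,[(np.round(x['xyz'],3).tolist(),round(x['p'],2)) for x in look_for('wrist',n)[:3]])
E
```

```text
time: 51.2
tool_pos: [0.4902, -0.3662, 0.0345]
tcp_rot: [[-0.917, 0.399, 0.002], [0.399, 0.917, -0.002], [-0.002, -0.001, -1.0]]
ft_force: [-0.3, 1.6, 19.5]
finger_gap: 0.149
grasp_force: 30.0
time: 52.2
tool_pos: [0.4894, -0.3324, 0.223]
tcp_rot: [[-0.919, 0.395, 0.0], [0.395, 0.919, 0.001], [0.0, 0.001, -1.0]]
ft_force: [0.3, 1.2, -0.8]
finger_gap: 0.356
grasp_force: 0.0
[ 0.48936943 -0.33240879  0.22297872]
pin_a_center [([0.401, -0.327, 0.075], 0.52)]
well_plate_center [([0.442, -0.339, 0.047], 0.68)]
bottle_center [([0.459, -0.568, 0.066], 0.8), ([0.518, -0.447, 0.05], 0.66), ([0.458, -0.494, 0.055], 0.65)]
timer [([0.381, -0.52, 0.022], 0.84)]
tape [([0.555, -0.551, 0.019], 0.79)]
```

View pics/w16.png

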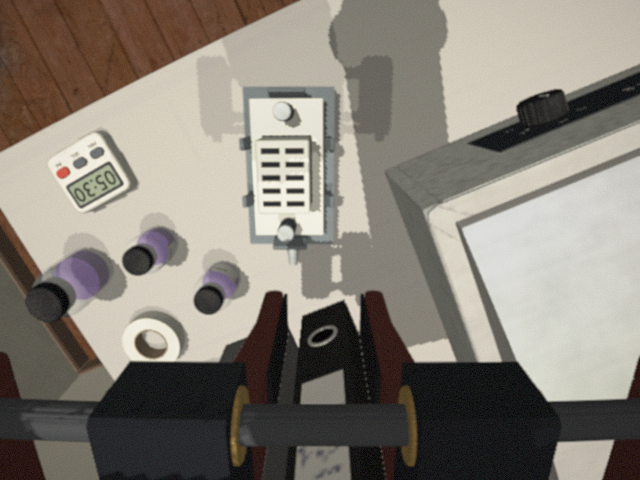

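Both pin heads sit on the plate, at (284,112) and (287,230), and the bottle stands upright at (75,285). Now I'll shut the right drawer.

```bash
python3 -m jog '[[[-1,3,3],[0,0,-0.1]],[[-2,7,6],[0,0,-0.2]],[[-2.5,11,7],[0,0,-0.3]],[[-2.5,15,7],[0,0,-0.4]],[[-2.5,19,7],[0,0,-0.5]],[[-2.5,23,7],[0,0,-0.6]],[[-2.5,27,7],[0,0,-0.7]],[[-2.5,31,7],[0,0,-0.8]],[[-2.5,35,7],[0,0,-0.9]],[[-2.5,39,7],[0,0,-1.0]]]' 0 && python3 -m jog '[[[-1,4,0],[0,0,-0.06]],[[-3,8,0],[0,0,-0.06]],[[-5,12,-2],[0,0,-0.06]],[[-7,14.5,-5],[0,0,-0.06]],[[-8.1,15,-9],[0,0,-0.06]],[[-8.1,15,-13],[0,0,-0.06]],[[-8.1,15,-17],[0,0,-0.06]],[[-8.1,15,-17],[0,0,-0.06]]]'
```

```text
time: 53.5
tool_pos: [0.4638, 0.0548, 0.292]
tcp_rot: [[-0.154, 0.988, -0.0], [0.988, 0.154, -0.0], [-0.0, -0.0, -1.0]]
ft_force: [0.6, 0.1, -0.1]
finger_gap: 0.006
grasp_force: 0.0
time: 54.3
tool_pos: [0.3798, 0.2018, 0.1182]
tcp_rot: [[-0.101, 0.995, -0.009], [0.995, 0.101, -0.003], [-0.002, -0.009, -1.0]]
ft_force: [-0.6, 0.7, 0.3]
finger_gap: 0.005
grasp_force: 0.0
```

```bash
python3 -m jog '[[[0,0,-3],[0,0,0]],[[0,0,-5.5],[0,0,0]],[[0,0,-6.3],[0,0,0]],[[1,0,-6.3],[0,0,0]],[[2,0.1,-6.3],[0,0,0]],[[3,0.2,-6.3],[0,0,0]],[[4,0.2,-6.3],[0,0,0]],[[5.3,0.3,-6.3],[0,0,0]],[[6.6,0.4,-6.3],[0,0,0]]]' && python3 -m jog '[[[1.3,0.1,0],[0,0,0]],[[2.6,0.2,0],[0,0,0]],[[3.9,0.2,0],[0,0,0]],[[5.2,0.3,0],[0,0,0]],[[6.5,0.4,0],[0,0,0]],[[7.8,0.5,0],[0,0,0]],[[8.8,0.5,0],[0,0,0]],[[9.6,0.6,0],[0,0,0]],[[10.1,0.6,0],[0,0,0]],[[10.1,0.6,0],[0,0,0]]]'
```

```text
time: 55.2
tool_pos: [0.4502, 0.2078, 0.0594]
tcp_rot: [[-0.1, 0.995, 0.0], [0.995, 0.1, -0.0], [-0.0, 0.0, -1.0]]
ft_force: [-2.1, -0.8, 2.1]
finger_gap: 0.003
grasp_force: 1.0
time: 56.2
tool_pos: [0.5509, 0.2139, 0.0592]
tcp_rot: [[-0.1, 0.995, 0.001], [0.995, 0.1, 0.0], [0.0, 0.001, -1.0]]
ft_force: [0.3, -0.1, -0.2]
finger_gap: 0.008
grasp_force: 0.0
```

```bash
python3 -m jog '[[[0.3,0,0],[0,0,0]],[[0.6,0,0],[0,0,0]],[[0.9,0,0],[0,0,0]],[[1.2,0,0],[0,0,0]],[[1.4,0,0],[0,0,0]],[[1.4,0,0],[0,0,0]]]'
```

```text
time: 56.8
tool_pos: [0.5625, 0.2141, 0.0591]
tcp_rot: [[-0.101, 0.995, -0.003], [0.995, 0.101, -0.001], [-0.0, -0.003, -1.0]]
ft_force: [-6.1, 0.1, 2.8]
finger_gap: 0.009
grasp_force: 2.9
```

```bash
python3 -m jog '[[[0.3,0,0],[0,0,0]],[[0.6,0,0],[0,0,0]],[[0.7,0,0],[0,0,0]],[[0.7,0,0],[0,0,0]]]' && python3 -m jog '[[[-2,0,0],[0,0,0]],[[-4,0,1],[0,0,0]],[[-6,-1,4],[0,0,0]],[[-7,-3,8],[0,0,0]],[[-7,-5,12],[0,0,0]],[[-7,-7,16],[0,0,0]],[[-7,-9,19],[0,0,0]],[[-7,-9,19],[0,0,0]]]'
python3 - <<'E'
from h import *
im=snap('wrist','w17.png');c=optics.get_calibration('wrist')
for n in 'left_handle right_handle film_box_center beaker_center'.split(): print(n,[(np.round(x['xyz'],3).tolist(),round(x['p'],2)) for x in look_for('wrist',n)[:3]])
g=cv2.cvtColor(im,7);xs=np.arange(-.04,.08,.003)
for y in(0,.184): print(y,list(zip((xs*1000).round().astype(int).tolist(),ortho(g,'wrist',(.571,.2125),4.5,xs,np.arange(y-.01,y+.01,.002),.0975,c).mean(1).astype(int).tolist())))
E
```

```text
time: 57.2
tool_pos: [0.5625, 0.2143, 0.0585]
tcp_rot: [[-0.103, 0.995, -0.014], [0.995, 0.103, -0.004], [-0.003, -0.014, -1.0]]
ft_force: [-23.9, -2.5, 15.6]
finger_gap: 0.004
grasp_force: 12.2
time: 58.0
tool_pos: [0.5042, 0.1216, 0.2532]
tcp_rot: [[-0.095, 0.995, 0.008], [0.995, 0.095, -0.001], [-0.002, 0.008, -1.0]]
ft_force: [0.2, -0.4, -0.4]
finger_gap: 0.005
grasp_force: 0.0
left_handle [([0.61, 0.222, 0.096], 0.46)]
right_handle [([0.613, 0.222, 0.097], 0.58)]
film_box_center []
beaker_center []
0 [(-40, 209), (-37, 193), (-34, 193), (-31, 211), (-28, 219), (-25, 218), (-22, 219), (-19, 219), (-16, 218), (-13, 218), (-10, 193), (-7, 193), (-4, 155), (-1, 222), (2, 223), (5, 161), (8, 189), (11, 191), (14, 143), (17, 127), (20, 136), (23, 158), (26, 131), (29, 131), (32, 128), (35, 127), (38, 127), (41, 188), (44, 217), (47, 213), (50, 207), (53, 203), (56, 108), (59, 52), (62, 98), (65, 98), (68, 99), (71, 100), (74, 94), (77, 95)]
0.184 [(-40, 0), (-37, 0), (-34, 0), (-31, 0), (-28, 0), (-25, 0), (-22, 0), (-19, 0), (-16, 0), (-13, 0), (-10, 0), (-7, 0), (-4, 0), (-1, 0), (2, 0), (5, 0), (8, 0), (11, 0), (14, 0), (17, 0), (20, 0), (23, 0), (26, 0), (29, 0), (32, 0), (35, 0), (38, 0), (41, 0), (44, 0), (47, 0), (50, 0), (53, 0), (56, 0), (59, 0), (62, 0), (65, 0), (68, 0), (71, 0), (74, 0), (77, 0)]
```

```bash
python3 -m jog '[[[0,4,0],[0,0,0]],[[0,8,0],[0,0,0]],[[0,12,0],[0,0,0]],[[0,15,0],[0,0,0]],[[0,15,0],[0,0,0]],[[0,15,0],[0,0,0]]]'
python3 - <<'E'
from h import *
im=snap('wrist','w18.png');c=optics.get_calibration('wrist')
for n in 'left_handle right_handle'.split(): print(n,[(np.round(x['xyz'],3).tolist(),round(x['p'],2)) for x in look_for('wrist',n)[:3]])
g=cv2.cvtColor(im,7);xs=np.arange(-.03,.066,.003)
for y in(.02,.145,.184): print(y,list(zip((xs*1000).round().astype(int).tolist(),ortho(g,'wrist',(.571,.2125),4.5,xs,np.arange(y-.01,y+.01,.002),.0975,c).mean(1).astype(int).tolist())))
E
```

```text
time: 58.85
tool_pos: [0.4999, 0.2747, 0.2479]
tcp_rot: [[-0.103, 0.995, -0.002], [0.995, 0.103, -0.001], [-0.0, -0.002, -1.0]]
ft_force: [-0.1, -0.3, -0.1]
finger_gap: 0.007
grasp_force: 0.0
left_handle [([0.599, 0.387, 0.094], 0.62)]
right_handle [([0.61, 0.231, 0.097], 0.74)]
0.02 [(-30, 103), (-27, 110), (-24, 130), (-21, 129), (-18, 130), (-15, 129), (-12, 130), (-9, 129), (-6, 105), (-3, 104), (0, 97), (3, 120), (6, 128), (9, 113), (12, 104), (15, 103), (18, 103), (21, 102), (24, 105), (27, 99), (30, 103), (33, 105), (36, 105), (39, 104), (42, 103), (45, 135), (48, 170), (51, 171), (54, 170), (57, 171), (60, 111), (63, 41)]
0.145 [(-30, 182), (-27, 182), (-24, 194), (-21, 201), (-18, 200), (-15, 200), (-12, 201), (-9, 199), (-6, 200), (-3, 182), (0, 179), (3, 160), (6, 224), (9, 201), (12, 136), (15, 152), (18, 159), (21, 132), (24, 120), (27, 125), (30, 143), (33, 116), (36, 117), (39, 116), (42, 116), (45, 113), (48, 170), (51, 190), (54, 183), (57, 174), (60, 169), (63, 76)]
0.184 [(-30, 178), (-27, 179), (-24, 185), (-21, 205), (-18, 204), (-15, 204), (-12, 204), (-9, 204), (-6, 205), (-3, 185), (0, 179), (3, 141), (6, 202), (9, 210), (12, 153), (15, 148), (18, 178), (21, 163), (24, 124), (27, 124), (30, 151), (33, 126), (36, 128), (39, 128), (42, 127), (45, 127), (48, 186), (51, 242), (54, 243), (57, 242), (60, 241), (63, 175)]
```

```bash
python3 -c "
from cell import env
print(env.hand_in())"
```

```text
the job is handed in; nothing more can be done
None
```

The job is handed in: the well plate is seated on the base with both pins pushed home, both drawers are fully shut, and the bottle, the only thing in the way, stands upright on open bench clear of the base and drawers. It took about 59 s of the 210 s.

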